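Change out the used culture cassettes

TASK

The red and the yellow culture cassettes sitting in the heated docks are used up (black disc on top): take each one out of its dock and stand it in the return tray of its own colour, then stand the fresh cassette (white disc) of that colour in the emptied dock. Leave the green cassette, which is still running, where it is in its dock; keep all cassettes upright, lowering them into place rather than dropping them, and let go of everything.

Things in the scene. Friction and masses are not known exactly. Their poses are not given: they have to be found in the camera images.
- used_red: Used red culture cassette: upright block 56 (its x) x 36 (its y) x 63 mm high, plus a 2 mm disc of 26 mm diameter on top; about 150 g; two 6 mm stub ports on the +x end, 40 mm up. Origin: centre of its underside, z up. Red cap with a BLACK disc. At the start it stands in the red dock on the nest's floor.
- used_yellow: Used yellow culture cassette: upright block 56 (its x) x 36 (its y) x 63 mm high, plus a 2 mm disc of 26 mm diameter on top; about 150 g; two 6 mm stub ports on the +x end, 40 mm up. Origin: centre of its underside, z up. Yellow cap with a BLACK disc. At the start it stands in the yellow dock on the nest's floor.
- fresh_red: Fresh red culture cassette: upright block 56 (its x) x 36 (its y) x 63 mm high, plus a 2 mm disc of 26 mm diameter on top; about 150 g; two 6 mm stub ports on the +x end, 40 mm up. Origin: centre of its underside, z up. Red cap with a WHITE disc. At the start it stands on the worktop.
- fresh_yellow: Fresh yellow culture cassette: upright block 56 (its x) x 36 (its y) x 63 mm high, plus a 2 mm disc of 26 mm diameter on top; about 150 g; two 6 mm stub ports on the +x end, 40 mm up. Origin: centre of its underside, z up. Yellow cap with a WHITE disc. At the start it stands on the worktop.
- running_green: Still running green culture cassette: upright block 56 (its x) x 36 (its y) x 63 mm high, plus a 2 mm disc of 26 mm diameter on top; about 150 g; two 6 mm stub ports on the +x end, 40 mm up. Origin: centre of its underside, z up. Green cap with a white disc, in the green dock. Leave it alone.
- dock_red: Red heated dock. Fixed. Aluminium plate 96 x 76 mm with four red corner guides, tops 24 mm above the worktop; between them a nest 72 (x) x 52 (y) mm, black floor 10 mm above the worktop; grey control head 30 mm high with red stripe at 48 to 84 mm on +x, then a cable. Origin: nest centre at worktop level, z up. A cassette stands in it, long side along x, either way round.
- dock_yellow: Yellow heated dock. Fixed. Aluminium plate 96 x 76 mm with four yellow corner guides, tops 24 mm above the worktop; between them a nest 72 (x) x 52 (y) mm, black floor 10 mm above the worktop; grey control head 30 mm high with yellow stripe at 48 to 84 mm on +x, then a cable. Origin: nest centre at worktop level, z up. A cassette stands in it, long side along x, either way round.
- dock_green: Green heated dock. Fixed. Aluminium plate 96 x 76 mm with four green corner guides, tops 24 mm above the worktop; between them a nest 72 (x) x 52 (y) mm, black floor 10 mm above the worktop; grey control head 30 mm high with green stripe at 48 to 84 mm on +x, then a cable. Origin: nest centre at worktop level, z up. A cassette stands in it, long side along x, either way round.
- tray_red: Red return tray. Fixed. White open tray 86 x 66 x 20 mm, inside 74 (x) x 54 (y) mm, walls 6 mm thick, grey floor 6 mm above the worktop; red flange 22 mm long at its +x end, red strips on the long walls. Origin: tray centre at worktop level, z up. A cassette stands in it, long side along x, either way round.
- tray_yellow: Yellow return tray. Fixed. White open tray 86 x 66 x 20 mm, inside 74 (x) x 54 (y) mm, walls 6 mm thick, grey floor 6 mm above the worktop; yellow flange 22 mm long at its +x end, yellow strips on the long walls. Origin: tray centre at worktop level, z up. A cassette stands in it, long side along x, either way round.

How it is judged:
By the outcome, as a careful person would: the job done as asked, in the order asked, and still so for the second after the job is handed in, with the robot touching nothing.
It also fails if it takes over 128 s, if anything falls off the work surface, if the arm or the gripper's body presses on something with over 40 N, if the wrist force passes 120 N, or if a joint passes its speed limit or range.

ROBOT

A 7-joint arm with a two-finger parallel gripper is mounted at the origin on the work surface. World frame = base frame: x ahead of the robot, y to its left, z up, the work surface at z = 0. Lengths are in m, angles in degrees, forces in N, time in s.
With the tool pointing down it reaches from about 0.425 to 0.875 m from the base axis. Payload 4.7 kg.
Tool frame: the origin (TCP) lies at the very end of the fingers, on their centre line; the grasp point (between the pads) lies 19 mm behind it; y points along the fingers, z is the direction in which the jaws open and shut, and the axes are right-handed (so a half turn about y gives the same grasp; the last joint's range is limited). The gripper opens to 87 mm and grips with 3 to 60 N. Pads are 19 mm wide; open, the fingers measure 117 mm over their backs; the gripper's body (75 mm by 190 mm) begins 51 mm behind the grasp point.
Start: joints at [70.136, 18.392, -4.016, 83.108, 1.295, 78.541, -3.26], TCP at [0.229, -0.608, 0.223] pointing down, gripper open.
Joint ranges: [-163.93, 163.93], [-17.29, 119.83], [-79.2, 71.16], [3.27, 140.29], [-89.18, 269.18], [5.43, 117.66], [-154.24, 154.24]. Speed limits (degrees/s): [147.25, 147.25, 180, 180, 180, 180, 180].

INTERFACE

Orientations are given as [roll, pitch, yaw] about the fixed x, y, z axes, in that order (R = Rz(yaw) Ry(pitch) Rx(roll)).
In Python, from cell import env gives the robot as it stands.
- The arm moves only by the shell command python3 -m pendant 'ROWS' [FORCE]. ROWS is JSON, one flat list of numbers, 7 for each row, row after row: the shift along the world's x, y, z in units of 40 mm (1.0 is 40 mm), then the turn, a rotation vector about the world's x, y, z in units of 10 degrees (1.0 is 10 degrees), then the finger opening in mm, from 0 to 87. In form: [x, y, z, wx, wy, wz, jaw, x, y, z, wx, wy, wz, jaw, ...]. A call has 1 to 10 rows; each row shifts and turns the commanded pose from where the row before left it; what a row does not reach is not made up. A row lasts 1/8 s, in which the tool goes at most 62.5 mm and 10.7 degrees, less where a joint would pass 70% of its speed; a pose out of reach is approached as far as the arm can. A call is refused whole if a number of a shift passes 1 or a number of a turn 1, either way. A call with a gripper value outside its range is refused whole. The fingers move at their own pace and stop on an object; FORCE is the grip in N (left out, the last holds). Time passes only in rows, so rows that do not move let the fingers close. It gives the time, the measured TCP pose, the force and the opening at its end, in the units of the state.
- env.get_obs(): the state, without advancing time (a new reading comes with each control period).
- env.read_camera(name): name is "scene" or "side" or "wrist"; returns a dict with "image" (480x640x3 uint8, red, green, blue), "fx", "fy", "cx", "cy" (pixels), "k1" (the pictures are not rectified: a ray, as slopes to the right and down, at radius r is drawn at 1 + k1 r^2 times it, then the intrinsics apply), "cam_to_world" (4x4, takes a point from camera to world coordinates). Camera axes: x right, y up, looking along -z (the intrinsics and any distortion apply to the point x, -y, -z); pixel columns grow to the right and rows downward; lengths in m; the calibration is good to about 2 mm. A picture is of the moment at which its call begins. There is no depth.
- env.sign_off(): hands the job in, once; it reports no verdict.
The state is a dict: "time_s": time; "qpos": joint angles; "joint_velocities": joint speeds; "effort": joint torques, N m; "tool_pos": TCP position; "tool_rot": TCP orientation; "force": force on the tool from outside, world axes, zero at the start; "wrist_torque": the same for the moment, N m; "grip_width": finger opening in m.
Only numpy, scipy, OpenCV 4.12 (cv2) and the standard library are available. Lean on these libraries where they do the work, as an engineer would, in place of code of your own. Each camera call takes 0.05 s, during which the arm holds its last target.

## Working session

There is one attempt and no reset: what is moved stays moved. The work goes in short steps, Python scripts to look and compute and a shell command to move; the robot and the scene stay as the last step left them, time stands still between calls to the robot, and variables do not carry over. Pictures are saved under pics/ and viewed, and the job is handed in when it is done.

```bash
ls; mkdir -p pics
python3 - <<'E'
from cell import env
import cv2
o=env.get_obs();print(o)
for n in("scene","side","wrist"):
    c=env.read_camera(n);cv2.imwrite(f"pics/{n}0.png",c["image"][:,:,::-1]);print(n,c["fx"],c["cx"],c["cy"],c["k1"],c["cam_to_world"])
E
```

```text
pics
{'time_s': 0.0, 'qpos': array([70.13603397, 18.44198734, -4.01322081, 83.1751014 ,  1.29367611,
       78.54253261, -3.25933875]), 'joint_velocities': array([ 0.06030828, -0.05964341,  0.02451704,  0.01838755,  0.00202033,
        0.00475962,  0.05652692]), 'effort': array([-5.16740620e-04, -4.91288245e+01, -4.03890945e-01, -3.12530172e+01,
       -6.39386172e-02,  4.36903350e-02,  1.60134718e-04]), 'tool_pos': array([ 0.22919468, -0.60764358,  0.22142629]), 'tool_rot': array([-9.01144585e+01, -5.26629898e-03, -1.59328070e+02]), 'force': array([-0.47791561, -0.78882334,  0.17621707]), 'wrist_torque': array([-0.00028053,  0.03622402,  0.0027077 ]), 'grip_width': 0.08738450091649919}
scene 447.69975590690984 320.65973300664785 239.71156746740135 -0.0015909601479450165 [[-0.54970554 -0.55380439  0.62539948  1.11956203]
 [ 0.83531095 -0.35642158  0.418592    0.39471046]
 [-0.00891222  0.75250538  0.65852579  0.66196168]
 [ 0.          0.          0.          1.        ]]
side 560.0783846608765 322.7238030936714 237.0134222966209 0.02768645048828295 [[-0.99010244  0.10429261 -0.09391599  0.42333306]
 [-0.13909625 -0.64007423  0.75561711  0.84496597]
 [ 0.01869207  0.7612017   0.64824577  0.78893878]
 [ 0.          0.          0.          1.        ]]
wrist 348.6360799725938 315.8844108573496 244.2783494975064 -0.043115717707375566 [[ 0.35239934  0.8901001   0.28902684  0.30816011]
 [-0.93584435  0.33621704  0.10560994 -0.57911092]
 [-0.00317233 -0.30770101  0.95147781  0.3818324 ]
 [ 0.          0.          0.          1.        ]]
```

View pics/scene0.png

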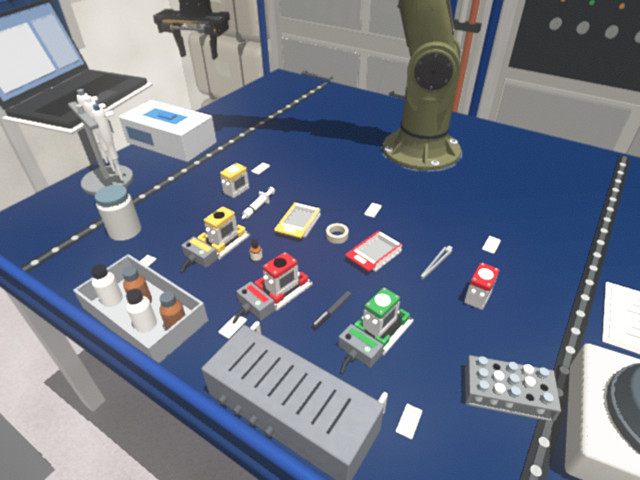

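View pics/side0.png

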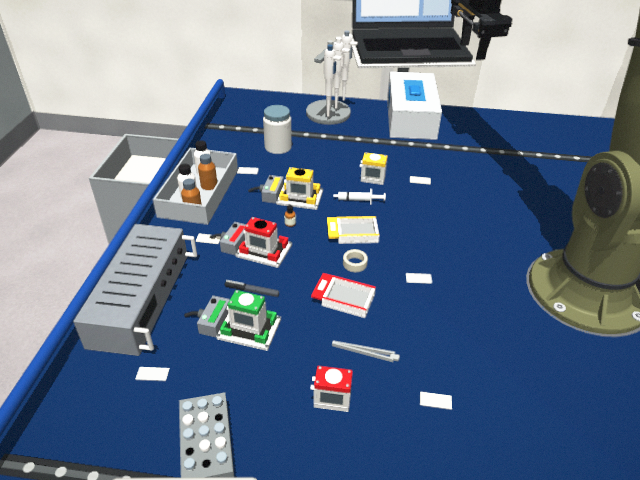

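View pics/wrist0.png

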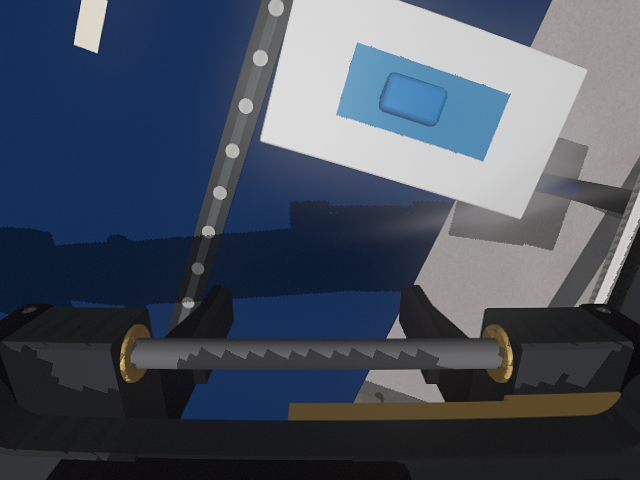

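The scene camera shows the yellow dock at about (220,232), red dock (280,280), green (380,320), yellow tray (298,220), red tray (375,250), fresh yellow (235,180) and fresh red (482,285). I'll enlarge these.

```bash
cat > h.py <<'E'
from cell import env
import numpy as np, cv2
def px2w(c,u,v,z):
    x=(u-c["cx"])/c["fx"]; y=(v-c["cy"])/c["fy"]
    s=np.array([x,y])
    for _ in range(20):
        s=np.array([x,y])/(1+c["k1"]*(s@s))
    M=c["cam_to_world"]; d=M[:3,:3]@np.array([s[0],-s[1],-1.]); o=M[:3,3]
    return o+d*(z-o[2])/d[2]
def w2px(c,p):
    M=c["cam_to_world"]; q=M[:3,:3].T@(np.array(p)-M[:3,3])
    s=np.array([q[0],-q[1]])/-q[2]; s=s*(1+c["k1"]*(s@s))
    return np.array([c["cx"]+c["fx"]*s[0],c["cy"]+c["fy"]*s[1]])
def crop(im,u0,v0,w,h,k,fn):
    a=cv2.resize(im[v0:v0+h,u0:u0+w,::-1],None,fx=k,fy=k,interpolation=cv2.INTER_CUBIC)
    for u in range((u0+9)//10*10,u0+w,10):
        cv2.line(a,((u-u0)*k,0),((u-u0)*k,6 if u%50 else 14),(255,255,255),1)
        if u%20==0: cv2.putText(a,str(u),((u-u0)*k-10,24),0,.4,(255,255,255),1)
    for v in range((v0+9)//10*10,v0+h,10):
        cv2.line(a,(0,(v-v0)*k),(6,(v-v0)*k),(255,255,255),1)
        if v%20==0: cv2.putText(a,str(v),(8,(v-v0)*k+4),0,.4,(255,255,255),1)
    cv2.imwrite(fn,a)
E
python3 - <<'E'
from h import *
c=env.read_camera("scene")["image"];crop(c,170,150,160,120,5,"pics/s1.png");crop(c,230,220,190,150,4,"pics/s2.png");crop(c,340,220,170,110,4,"pics/s3.png")
c=env.read_camera("side")["image"];crop(c,230,140,180,130,4,"pics/d1.png");crop(c,190,210,200,150,4,"pics/d2.png");crop(c,290,350,90,70,6,"pics/d3.png")
E
```

```text
(no output)
```

View pics/s1.png

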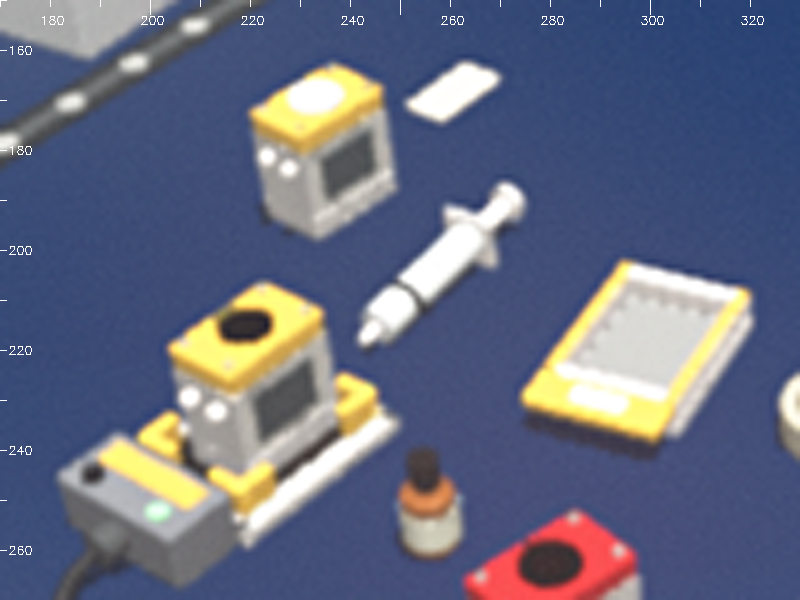

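View pics/s2.png

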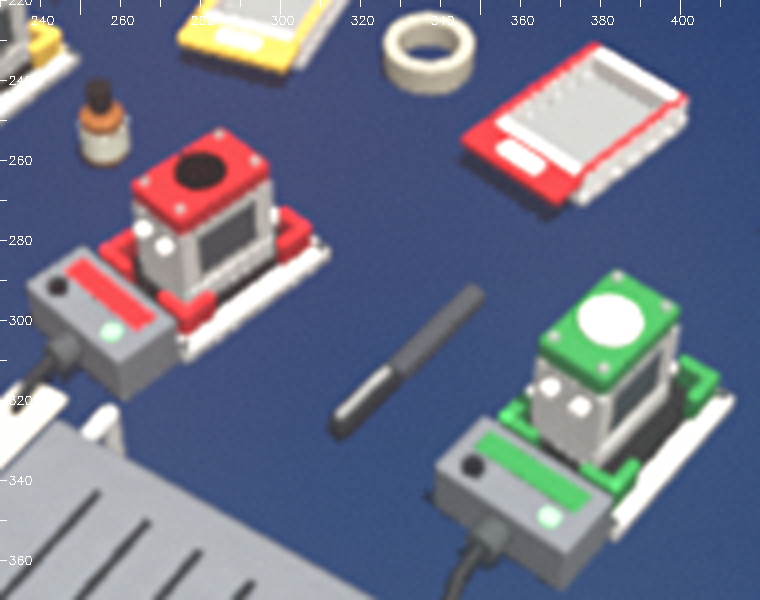

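View pics/s3.png

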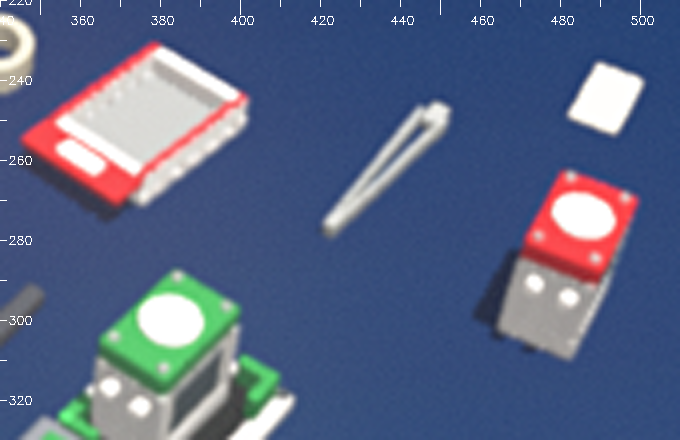

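View pics/d1.png

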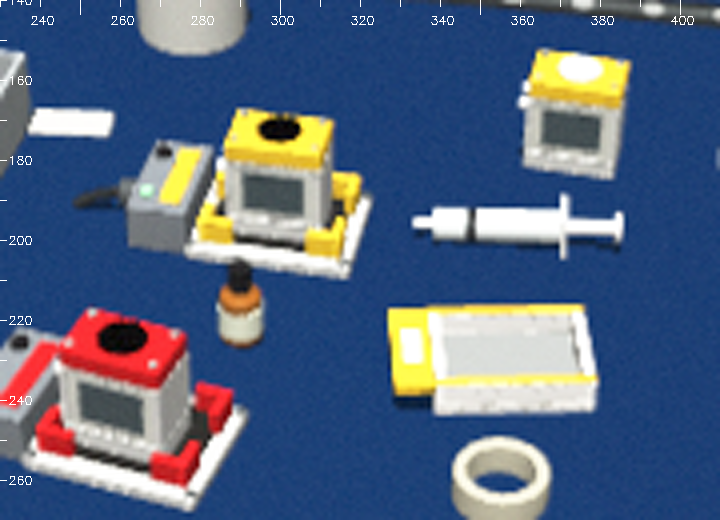

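View pics/d2.png

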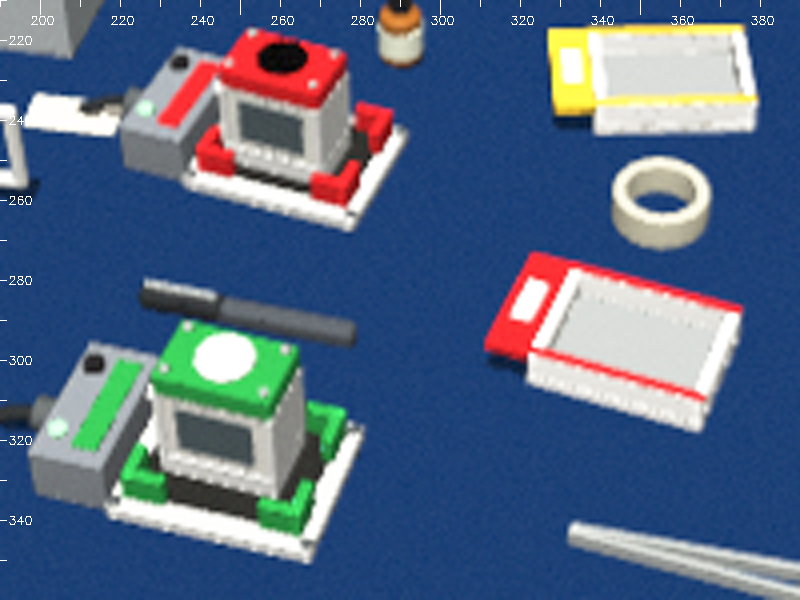

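View pics/d3.png

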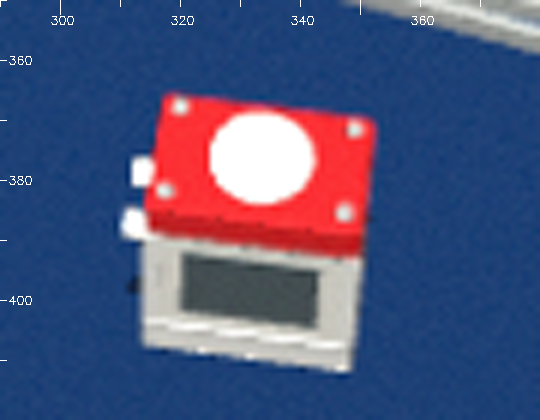

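```bash
cat > fit.py <<'E'
from h import *
from scipy.optimize import least_squares
cs={n:env.read_camera(n) for n in("scene","side")}
def T(u0,v0,k,pts): return [(u0+a/k,v0+b/k) for a,b in pts]
# pts order: model corners (+,+),(+,-),(-,-),(-,+); model x toward ports/flange
def fit(name,obs,L,W,z,disc=None,g=(.6,0,180)):
    S=[(1,1),(1,-1),(-1,-1),(-1,1)]
    for use in (("scene","side"),("scene",),("side",)):
        def r(p):
            c,s=np.cos(p[2]),np.sin(p[2]);e=[]
            for n in use:
                for (sx,sy),o in zip(S,obs[n]):
                    if o is None: continue
                    x,y=sx*L/2,sy*W/2
                    e+=list(w2px(cs[n],(p[0]+c*x-s*y,p[1]+s*x+c*y,z))-o)
                if disc: e+=list(w2px(cs[n],(p[0],p[1],z+.002))-disc[n])
            return e
        if sum(o is not None for n in use for o in obs[n])<2: continue
        f=least_squares(r,(g[0],g[1],np.radians(g[2])),loss="soft_l1")
        print(name,use,np.round(f.x[:2]*1000,1),round(np.degrees(f.x[2]),1),"rms px",round(float(np.sqrt(np.mean(np.square(r(f.x))))),2))
E
python3 - <<'E'
from fit import *
A=lambda p:T(170,150,5,p); B=lambda p:T(230,220,4,p); C=lambda p:T(340,220,4,p)
D=lambda p:T(230,140,4,p); E_=lambda p:T(290,350,6,p); F=lambda p:T(190,210,4,p)
# raw single-point check
for nm,z,a,b in (("fy",.065,A([(315,96)])[0],D([(580,68)])[0]),("uy",.075,A([(246,325)])[0],D([(279,129)])[0]),("ur",.075,B([(200,170)])[0],D([(123,339)])[0]),("fr",.065,C([(583,216)])[0],E_([(262,158)])[0])):
    print(nm,px2w(cs["scene"],*a,z).round(4),px2w(cs["side"],*b,z).round(4))
for k,z,p in (("scene",.063,A([(250,115),(333,64),(384,92),(302,143)])),("side",.063,E_([(163,94),(376,120),(362,240),(147,222)])),("scene",.063,C([(562,171),(638,198),(605,277),(524,246)])),("side",.073,D([(93,310),(187,331),(165,378),(60,358)])),("scene",.073,B([(133,183),(219,129),(269,164),(181,224)])),("scene",.073,A([(170,350),(262,284),(326,318),(232,382)]))):
    print(k,[tuple(px2w(cs[k],*q,z)[:2].round(3)) for q in p])
E
```

```text
fy [ 0.4486 -0.3132  0.065 ] [ 0.4455 -0.3125  0.065 ]
uy [ 0.6124 -0.2043  0.075 ] [ 0.6098 -0.2035  0.075 ]
ur [ 0.658 -0.007  0.075] [ 0.6551 -0.0048  0.075 ]
fr [0.4676 0.3257 0.065 ] [0.4655 0.3265 0.065 ]
scene [(np.float64(0.477), np.float64(-0.331)), (np.float64(0.419), np.float64(-0.328)), (np.float64(0.425), np.float64(-0.289)), (np.float64(0.482), np.float64(-0.293))]
side [(np.float64(0.494), np.float64(0.309)), (np.float64(0.438), np.float64(0.309)), (np.float64(0.438), np.float64(0.346)), (np.float64(0.492), np.float64(0.349))]
scene [(np.float64(0.441), np.float64(0.308)), (np.float64(0.44), np.float64(0.343)), (np.float64(0.498), np.float64(0.346)), (np.float64(0.499), np.float64(0.309))]
side [(np.float64(0.676), np.float64(-0.028)), (np.float64(0.625), np.float64(-0.019)), (np.float64(0.629), np.float64(0.019)), (np.float64(0.683), np.float64(0.012))]
scene [(np.float64(0.681), np.float64(-0.029)), (np.float64(0.629), np.float64(-0.018)), (np.float64(0.635), np.float64(0.017)), (np.float64(0.689), np.float64(0.006))]
scene [(np.float64(0.641), np.float64(-0.222)), (np.float64(0.585), np.float64(-0.221)), (np.float64(0.588), np.float64(-0.181)), (np.float64(0.642), np.float64(-0.185))]
```

Run:
```python
from fit import *
A=lambda p:T(170,150,5,p); B=lambda p:T(230,220,4,p); C=lambda p:T(340,220,4,p)
D=lambda p:T(230,140,4,p); E_=lambda p:T(290,350,6,p); F=lambda p:T(190,210,4,p)
# order ++,+-,--,-+ in world-aligned sense
R=lambda n,sc,si,L,W,z,d=None,**k: fit(n,{"scene":sc,"side":si},L,W,z,d,g=(.55,0,0))
R("tray_red",C([(137,178),(57,122),(155,42),(247,97)]),F([(527,352),(572,264),(741,306),(703,398)]),.086,.066,.02)
R("tray_yel",A([(668,402),(553,368),(625,262),(748,291)]),D([(434,378),(432,307),(584,306),(596,376)]),.086,.066,.02)
n=None
b=B([(183,360),(0,0),(0,0),(328,255)]);b[1]=b[2]=n
f=F([(183,186),(0,0),(407,137),(350,230)]);f[1]=n
R("dock_red",b,f,.096,.076,0)
b=A([(245,545),(0,0),(0,0),(398,427)]);b[1]=b[2]=n
f=D([(188,253),(0,0),(371,200),(346,277)]);f[1]=n
R("dock_yel",b,f,.096,.076,0)
def dd(a,b): return {"scene":a[0],"side":b[0]}
R("fresh_yel",A([(302,143),(250,115),(333,64),(384,92)]),D([(526,93),(540,50),(630,60),(618,100)]),.056,.036,.063,dd(A([(315,96)]),D([(580,68)])))
R("used_yel",A([(232,382),(170,350),(262,284),(326,318)]),D([(226,148),(240,109),(332,120),(326,155)]),.056,.036,.073,dd(A([(246,325)]),D([(279,129)])))
R("used_red",B([(181,224),(133,183),(219,129),(269,164)]),D([(60,358),(93,310),(187,331),(165,373)]),.056,.036,.073,dd(B([(200,170)]),D([(123,339)])))
R("fresh_red",C([(605,277),(524,246),(562,171),(638,198)]),E_([(147,222),(163,94),(376,120),(362,235)]),.056,.036,.063,dd(C([(583,216)]),E_([(262,158)])))
```

```text
tray_red ('scene', 'side') [463.4 101. ] -11.7 rms px 0.86
tray_red ('scene',) [464.1 101. ] -12.6 rms px 1.1
tray_red ('side',) [463.3 100.7] -11.4 rms px 0.42
tray_yel ('scene', 'side') [ 465.1 -101.8] 9.5 rms px 0.84
tray_yel ('scene',) [ 466.  -100.7] 10.3 rms px 0.92
tray_yel ('side',) [ 464.8 -102.9] 9.0 rms px 0.62
dock_red ('scene', 'side') [653.6 -12.7] -11.6 rms px 0.38
dock_red ('scene',) [652.4 -13.6] -11.8 rms px 0.01
dock_red ('side',) [654.  -11.9] -11.4 rms px 0.3
dock_yel ('scene', 'side') [ 611.2 -211.3] -3.0 rms px 0.32
dock_yel ('scene',) [ 611.9 -210.6] -2.8 rms px 0.04
dock_yel ('side',) [ 611.1 -212.1] -3.1 rms px 0.34
fresh_yel ('scene', 'side') [ 447.4 -311.9] -5.1 rms px 0.99
fresh_yel ('scene',) [ 450.1 -310.7] -4.6 rms px 0.39
fresh_yel ('side',) [ 445.9 -309.4] -6.6 rms px 1.03
used_yel ('scene', 'side') [ 610.9 -203.9] -0.8 rms px 0.8
used_yel ('scene',) [ 613.7 -202.4] -1.7 rms px 0.41
used_yel ('side',) [ 608.9 -202.9] 0.5 rms px 0.37
used_red ('scene', 'side') [656.3  -6.8] -10.4 rms px 0.96
used_red ('scene',) [658.4  -6.4] -11.7 rms px 0.35
used_red ('side',) [654.2  -4.8] -7.9 rms px 0.72
fresh_red ('scene', 'side') [466.2 326.5] 1.6 rms px 0.82
fresh_red ('scene',) [469.1 326.3] 1.9 rms px 0.33
fresh_red ('side',) [465.3 327.3] 1.7 rms px 0.56
```

```bash
python3 -m pendant '[0.67,0.94,0,0,0,-0.2,87, 0.67,0.94,0,0,0,-0.2,87, 0.67,0.94,0,0,0,-0.2,87, 0.67,0.94,0,0,0,-0.2,87, 0.67,0.94,0,0,0,-0.2,87, 0.67,0.94,0,0,0,-0.2,87, 0.67,0.94,0,0,0,-0.2,87, 0.67,0.94,0,0,0,-0.2,87]' 30; python3 -m pendant '[0.67,0.94,0,0,0,-0.2,87, 0.67,0.94,0,0,0,-0.2,87, 0.67,0.94,0,0,0,-0.2,87, 0.67,0.94,0,0,0,-0.2,87, 0.67,0.94,0,0,0,-0.2,87, 0.67,0.94,0,0,0,-0.2,87, 0.67,0.94,0,0,0,-0.2,87, 0,0,0,0,0,0,87]'
python3 - <<'E'
from h import *
print(env.get_obs()["qpos"])
c=env.read_camera("wrist");cv2.imwrite("pics/w1.png",c["image"][:,:,::-1])
E
```

```text
time_s: 1.45
tool_pos: [0.4446, -0.3061, 0.2229]
tool_rot: [-90.0, 0.0, -175.4]
force: [-0.0, -0.6, 0.4]
grip_width: 0.0872
time_s: 2.45
tool_pos: [0.6326, -0.0386, 0.2224]
tool_rot: [-90.2, -0.0, 171.1]
force: [-0.5, -0.1, -0.8]
grip_width: 0.0869
[  23.49704445   18.60090488  -28.1240722    84.86391024    8.63168336
   78.69747273 -103.98194156]
```

View pics/w1.png

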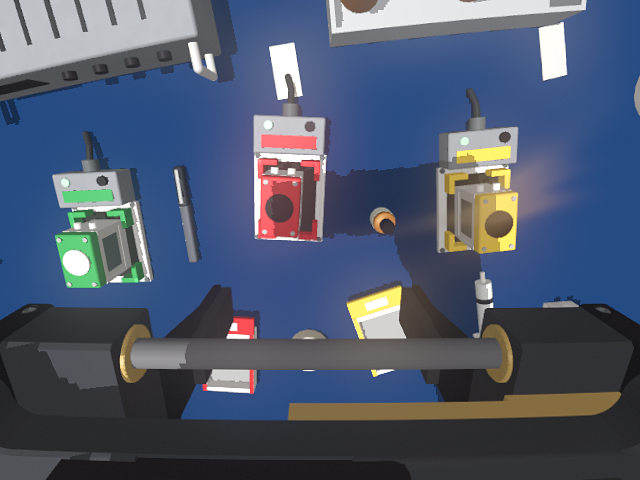

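The wrist view shows the red dock straight ahead (disc at 279,208; plate corners 256,239 and 323,241), yellow dock right (disc 499,224). Cross-check these, enlarged.

Run:
```python
from h import *
c=env.read_camera("wrist");crop(c["image"],230,100,120,150,4,"pics/w1a.png");crop(c["image"],420,110,120,150,4,"pics/w1b.png")
print(px2w(c,279,208,.075),px2w(c,499,224,.075))
```

```text
[ 0.65568427 -0.01294616  0.075     ] [ 0.6092935  -0.20981008  0.075     ]
```

View pics/w1a.png

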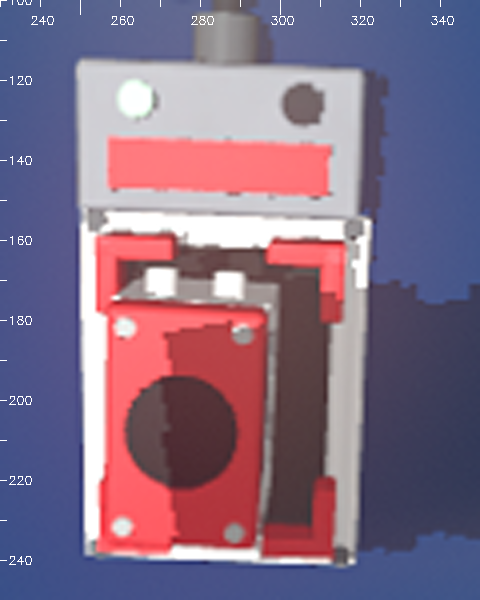

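View pics/w1b.png

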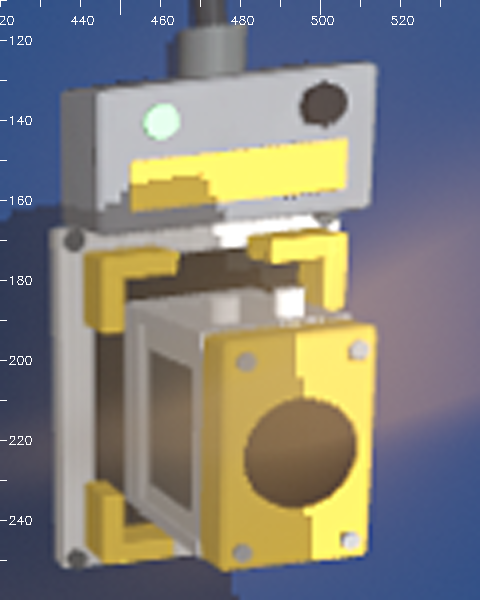

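Run:
```python
from h import *
c=env.read_camera("wrist"); print(env.get_obs()["tool_pos"],env.get_obs()["tool_rot"]);print(c["cam_to_world"].round(4))
for z in(.006,.010): print([px2w(c,u,v,z)[:2].round(4).tolist() for u,v in((251,152),(321,155),(319,240.5),(251,238.5))])
print("guides z24",[px2w(c,u,v,.024)[:2].round(4).tolist() for u,v in((254,159),(316,160.5),(313.5,238),(254.5,238))])
print("yel plate",[px2w(c,u,v,.006)[:2].round(4).tolist() for u,v in((434,168),(435,251.5))])
print("cap screws", [px2w(c,u,v,.073)[:2].round(4).tolist() for u,v in((261,181.5),(290.5,183.5),(288.5,233.5),(260.5,231.5))])
```

```text
[ 0.63110133 -0.04536574  0.22238371] [-8.99326268e+01 -2.93991875e-02  1.70625616e+02]
[[-1.616e-01  9.387e-01  3.046e-01  7.146e-01]
 [-9.869e-01 -1.538e-01 -4.960e-02 -5.860e-02]
 [ 3.000e-04 -3.086e-01  9.512e-01  3.825e-01]
 [ 0.000e+00  0.000e+00  0.000e+00  1.000e+00]]
[[0.7056, 0.0118], [0.6905, -0.0602], [0.5979, -0.0432], [0.6127, 0.0323]]
[[0.7057, 0.011], [0.6908, -0.0602], [0.5991, -0.0434], [0.6138, 0.0314]]
guides z24 [[0.6988, 0.0069], [0.6872, -0.0544], [0.6072, -0.0385], [0.6175, 0.0241]]
yel plate [[0.6581, -0.1772], [0.5633, -0.1727]]
cap screws [[0.6809, -0.004], [0.6749, -0.0295], [0.6299, -0.0192], [0.636, 0.006]]
```

```bash
python3 -m pendant '[0.62,0.91,0,0,0,-0.24,87, 0,0,-0.9,0,0,0,87, 0,0,-0.9,0,0,0,87, 0,0,-0.9,0,0,0,87, 0,0,0,0,0,0,87, 0,0,0,0,0,0,87]'
python3 - <<'E'
from h import *
print(env.get_obs()["tool_pos"])
c=env.read_camera("wrist");cv2.imwrite("pics/w2.png",c["image"][:,:,::-1])
c=env.read_camera("side");crop(c["image"],190,140,160,120,5,"pics/d4.png")
E
```

```text
time_s: 3.35
tool_pos: [0.657, -0.0089, 0.1163]
tool_rot: [-90.0, 0.1, 168.2]
force: [0.9, 0.2, 0.8]
grip_width: 0.0873
[ 0.65701645 -0.00890504  0.11629722]
```

View pics/w2.png

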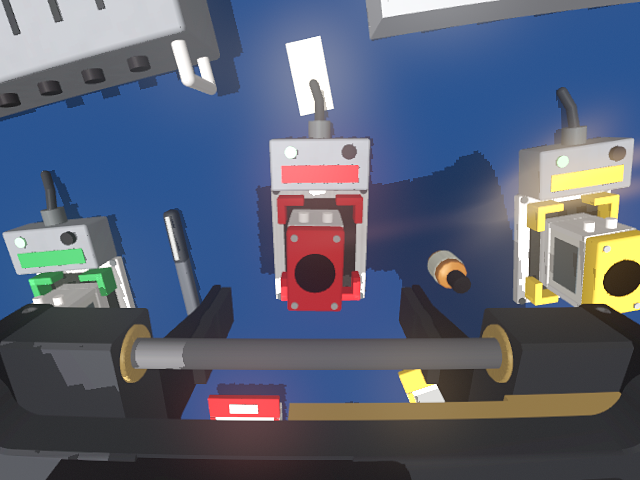

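View pics/d4.png

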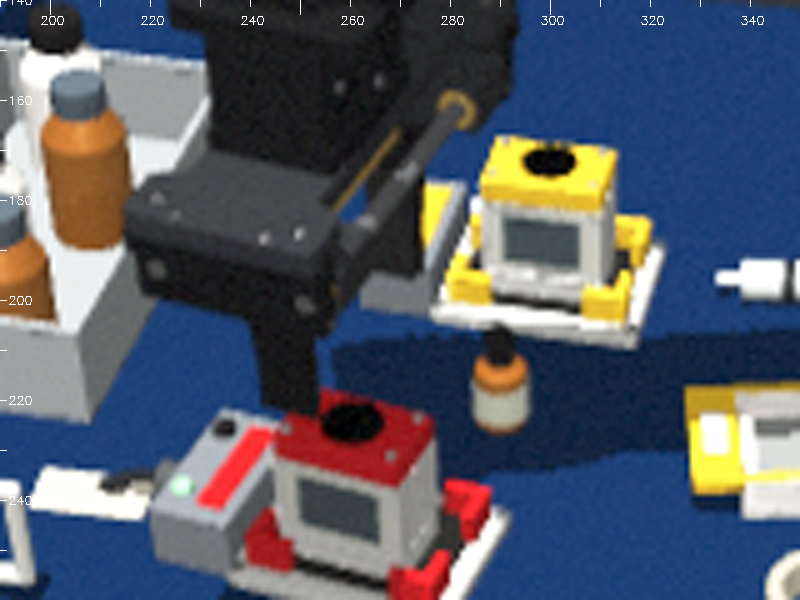

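Disc (315,272) is midway between the fingers (232 and 402). Descending and gripping.

```bash
python3 -m pendant '[0,0,-0.7,0,0,0,87, 0,0,-0.7,0,0,0,87, 0,0,-0.55,0,0,0,87, 0,0,0,0,0,0,87, 0,0,0,0,0,0,30, 0,0,0,0,0,0,30, 0,0,0,0,0,0,30, 0,0,0,0,0,0,30, 0,0,0,0,0,0,30]' 30;python3 -m pendant '[0,0,0,0,0,0,30, 0,0,0.3,0,0,0,30, 0,0,0.6,0,0,0,30, 0,0,0.6,0,0,0,30,0,0,0.6,0,0,0,30, 0,0,0.4,0,0,0,30, 0,0,0,0,0,0,30]'
python3 - <<'E'
from h import *
print(env.get_obs()["tool_pos"])
c=env.read_camera("wrist");cv2.imwrite("pics/w3.png",c["image"][:,:,::-1])
c=env.read_camera("side");crop(c["image"],190,140,160,120,5,"pics/d5.png")
E
```

```text
time_s: 4.58
tool_pos: [0.6563, -0.0078, 0.0367]
tool_rot: [-90.0, 0.0, 168.3]
force: [0.1, -0.5, 0.5]
grip_width: 0.0452
time_s: 5.45
tool_pos: [0.6572, -0.0077, 0.1382]
tool_rot: [-90.0, 0.2, 168.3]
force: [0.2, -0.6, -2.4]
grip_width: 0.0356
[ 0.6571626  -0.00765894  0.13822077]
```

View pics/w3.png

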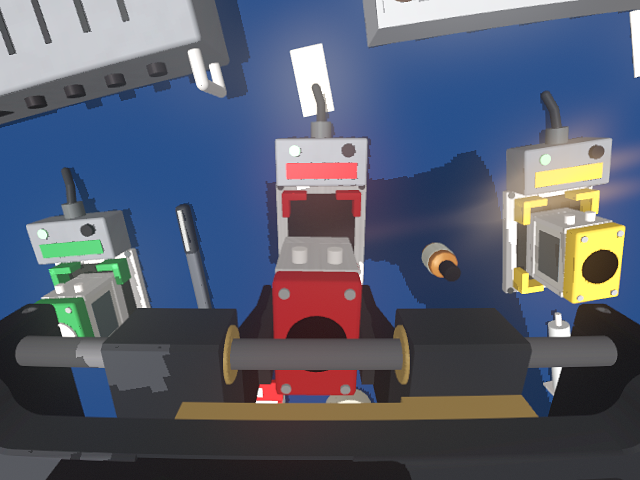

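View pics/d5.png

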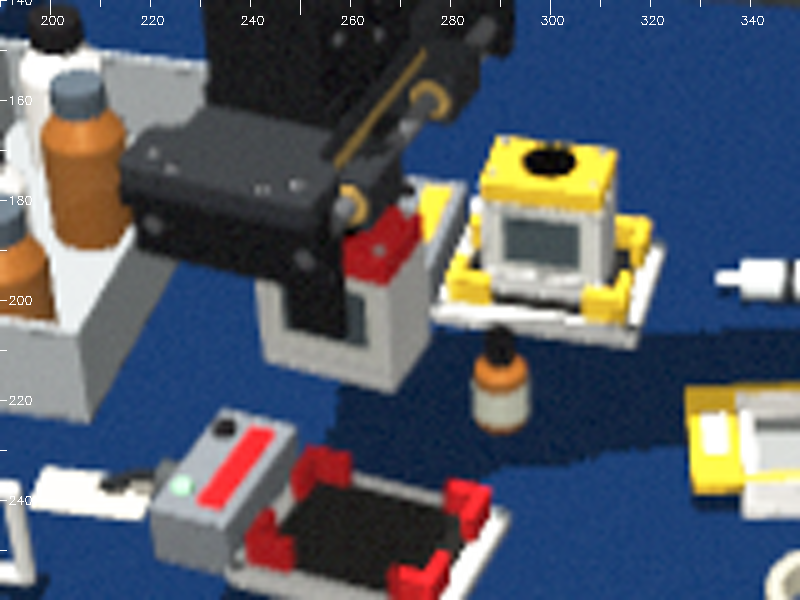

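```bash
python3 -m pendant '[-0.4,0.22,0,0,0,0,30, -0.8,0.45,0,0,0,0,30, -0.8,0.45,0,0,0,0,30, -0.8,0.45,0,0,0,0,30, -0.8,0.45,0,0,0,0,30, -0.8,0.45,0,0,0,0,30, -0.44,0.25,0,0,0,0,30, 0,0,0,0,0,0,30, 0,0,0,0,0,0,30]'
python3 - <<'E'
from h import *
print(env.get_obs()["tool_pos"])
c=env.read_camera("side");crop(c["image"],260,200,160,120,5,"pics/d6.png")
c=env.read_camera("scene");crop(c["image"],320,160,160,120,5,"pics/s6.png")
E
```

```text
time_s: 6.68
tool_pos: [0.4638, 0.1001, 0.1366]
tool_rot: [-90.0, 0.0, 168.2]
force: [0.2, 0.9, -1.0]
grip_width: 0.0361
[0.4638018  0.10013137 0.13664366]
```

View pics/d6.png

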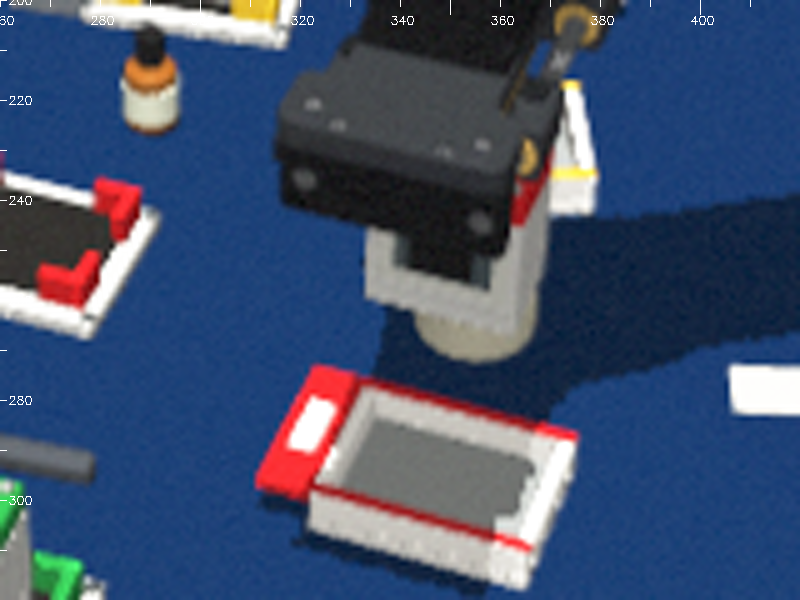

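View pics/s6.png

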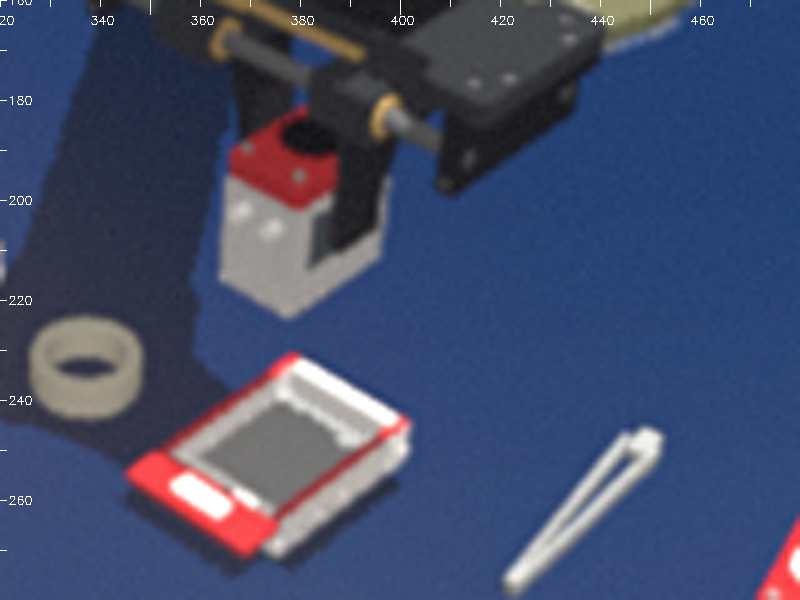

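Run:
```python
from h import *
s=env.read_camera("side");c=env.read_camera("scene")
print([px2w(s,260+a/5,200+b/5,.110)[:2].round(4) for a,b in((366,298),(516,333))])
print([px2w(c,320+a/5,160+b/5,.110)[:2].round(4) for a,b in((220,280),(289,318),(381,258))])
t=np.radians(-11.7);R=np.array([[np.cos(t),-np.sin(t)],[np.sin(t),np.cos(t)]])
print([ (R@[x,y]+[.4635,.101]).round(4) for x,y in((.028,-.018),(.028,.018),(-.028,.018))])
print("floor", [px2w(s,260+a/5,200+b/5,.020)[:2].round(4) for a,b in((372,385),(550,435),(498,535),(325,487))])
```

```text
[array([0.4946, 0.1122]), array([0.44  , 0.1218])]
[array([0.4888, 0.077 ]), array([0.4953, 0.1113]), array([0.4414, 0.1245])]
[array([0.4873, 0.0777]), array([0.4946, 0.1129]), array([0.4397, 0.1243])]
floor [array([0.4954, 0.0644]), array([0.4245, 0.0807]), array([0.4396, 0.1353]), array([0.5062, 0.1213])]
```

```bash
python3 -m pendant '[0.03,0,-0.6,0,0,0,30, 0,0,-0.7,0,0,0,30, 0,0,-0.7,0,0,0,30, 0,0,-0.35,0,0,0,30, 0,0,-0.1,0,0,0,30, 0,0,0,0,0,0,30, 0,0,0,0,0,0,30]'; python3 -m pendant '[0,0,-0.04,0,0,0,30, 0,0,-0.04,0,0,0,30, 0,0,0,0,0,0,30, 0,0,0,0,0,0,30]'
```

```text
time_s: 7.75
tool_pos: [0.4648, 0.1012, 0.0396]
tool_rot: [-90.0, 0.1, 168.3]
force: [-0.1, 0.2, -1.5]
grip_width: 0.0359
time_s: 8.25
tool_pos: [0.4638, 0.101, 0.0354]
tool_rot: [-90.0, -0.0, 168.3]
force: [0.1, -0.7, -1.3]
grip_width: 0.0359
```

```bash
python3 -m pendant '[0,0,-0.03,0,0,0,30, 0,0,-0.03,0,0,0,30, 0,0,0,0,0,0,30, 0,0,0,0,0,0,30]';python3 -m pendant '[0,0,-0.02,0,0,0,30, 0,0,0,0,0,0,30, 0,0,0,0,0,0,30]'
```

```text
time_s: 8.75
tool_pos: [0.4639, 0.101, 0.033]
tool_rot: [-90.0, -0.0, 168.3]
force: [0.5, 0.4, -1.3]
grip_width: 0.0358
time_s: 9.12
tool_pos: [0.464, 0.101, 0.0325]
tool_rot: [-90.0, 0.0, 168.3]
force: [-1.5, -0.4, 3.9]
grip_width: 0.0359
```

Contact felt (+3.9 N). Releasing and rising.

```bash
python3 -m pendant '[0,0,0,0,0,0,50, 0,0,0,0,0,0,87, 0,0,0,0,0,0,87, 0,0,0,0,0,0,87, 0,0,0,0,0,0,87, 0,0,0.5,0,0,0,87, 0,0,1,0,0,0,87, 0,0,1,0,0,0,87, 0,0,1,0,0,0,87, 0,0,0,0,0,0,87]'
python3 - <<'E'
from h import *
print(env.get_obs()["tool_pos"],env.get_obs()["qpos"])
c=env.read_camera("side");cv2.imwrite("pics/side7.png",c["image"][:,:,::-1])
E
```

```text
time_s: 10.38
tool_pos: [0.4662, 0.1016, 0.1755]
tool_rot: [-90.1, 0.4, 168.3]
force: [-0.4, -0.6, -1.1]
grip_width: 0.0868
[0.46619192 0.10155861 0.17549697] [ 1.93608942e+01 -1.23325335e-02 -3.45783454e+01  1.09729189e+02
  9.37465839e-02  6.99031318e+01 -1.16981999e+02]
```

View pics/side7.png

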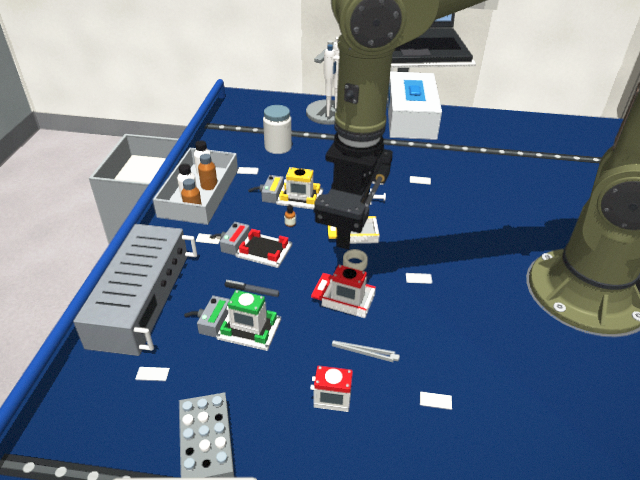

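Used red stands in the red tray at (350,290). Now to the fresh red; also remeasure the empty red dock.

```bash
python3 -m pendant '[0,0.8,0,0,0,0.19,87, 0,0.8,0,0,0,0.19,87, 0,0.8,0,0,0,0.19,87, 0,0.8,0,0,0,0.19,87, 0,0.8,0,0,0,0.19,87, 0,0.8,0,0,0,0.19,87, 0,0.8,0,0,0,0.2,87, 0,0,0,0,0,0,87, 0,0,0,0,0,0,87]'
python3 - <<'E'
from h import *
print(env.get_obs()["tool_pos"],env.get_obs()["qpos"])
c=env.read_camera("wrist");cv2.imwrite("pics/w8.png",c["image"][:,:,::-1])
c=env.read_camera("scene");crop(c["image"],230,220,130,100,6,"pics/s8.png")
c=env.read_camera("side");crop(c["image"],210,210,100,70,7,"pics/d8.png")
E
```

```text
time_s: 11.55
tool_pos: [0.4634, 0.3239, 0.1709]
tool_rot: [-89.9, -0.1, -178.3]
force: [-0.5, 0.4, -0.0]
grip_width: 0.0869
[0.46342528 0.32394573 0.17090222] [   1.58162739   14.7985564   -45.19878451   97.97380731   10.98330621
   71.94438748 -134.46982411]
```

View pics/w8.png

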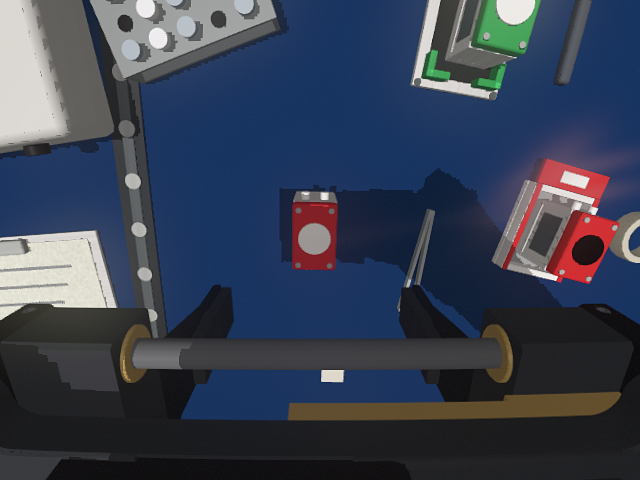

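View pics/s8.png

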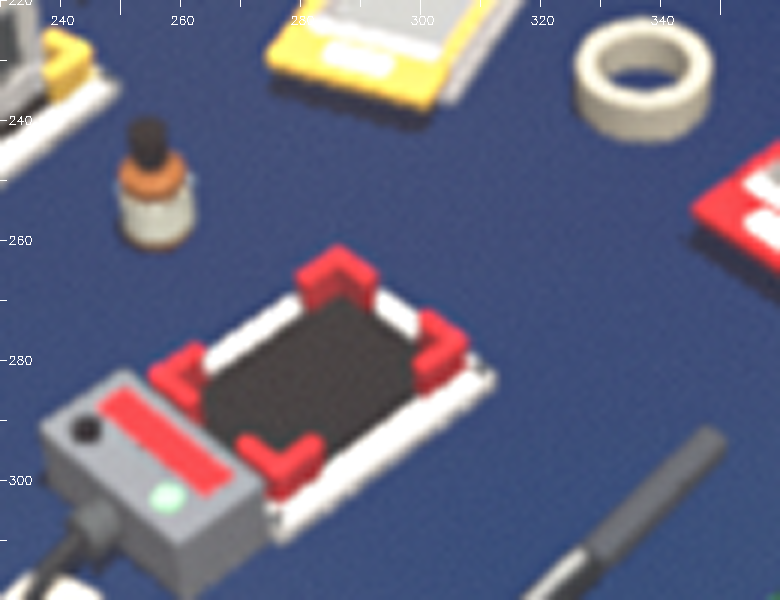

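View pics/d8.png

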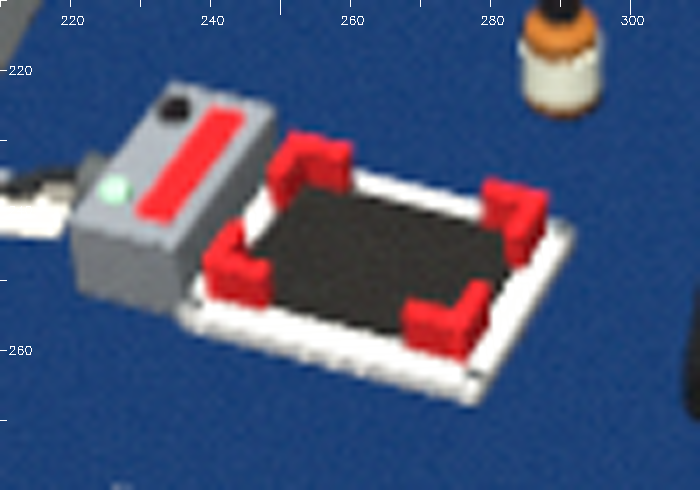

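Run:
```python
from fit import *
P=T(230,220,6,[(280,478),(150,375),(337,243),(470,335)]);Q=T(210,210,7,[(205,258),(293,132),(548,193),(463,331)])
for n,X in(("scene",P),("side",Q)):
    w=[px2w(cs[n],*q,.024)[:2] for q in X];print(n,np.round(w,4).tolist(),np.mean(w,0))
    print([np.degrees(np.arctan2(*(w[a]-w[b])[::-1])).round(1) for a,b in((0,3),(1,2))])
c=env.read_camera("wrist");print(env.get_obs()["tool_pos"],"fresh",px2w(c,314.5,239,.065))
print([px2w(c,u,v,.063)[:2].round(4) for u,v in((298,210),(331,210),(330,266),(299,266.5))])
```

```text
scene [[0.7013, 0.0137], [0.6892, -0.0489], [0.6063, -0.0348], [0.6177, 0.0284]] [ 0.65365145 -0.01039708]
[np.float64(-10.0), np.float64(-9.7)]
side [[0.6991, 0.0118], [0.6873, -0.0489], [0.6053, -0.0332], [0.6181, 0.0309]] [ 0.65243979 -0.00988148]
[np.float64(-13.2), np.float64(-10.8)]
[0.46417559 0.32416476 0.17220848] fresh [0.46635193 0.3242754  0.065     ]
[array([0.4893, 0.3379]), array([0.49  , 0.3119]), array([0.4427, 0.3108]), array([0.4415, 0.3365])]
```

```bash
python3 -m pendant '[0.04,0.03,-0.6,0,0,0,87, 0,0,-0.9,0,0,0,87, 0,0,-0.9,0,0,0,87, 0,0,-0.8,0,0,0,87, 0,0,-0.4,0,0,0,87, 0,0,0,0,0,0,87, 0,0,0,0,0,0,87]' 30; python3 -m pendant '[0,0,0,0,0,0,30, 0,0,0,0,0,0,30, 0,0,0,0,0,0,30, 0,0,0,0,0,0,30, 0,0,0,0,0,0,30, 0,0,0,0,0,0,30, 0,0,0,0,0,0,30]'
```

```text
time_s: 12.72
tool_pos: [0.4664, 0.3269, 0.0295]
tool_rot: [-90.1, 0.1, -178.3]
force: [1.1, 0.2, 0.3]
grip_width: 0.0871
time_s: 13.6
tool_pos: [0.4654, 0.3261, 0.0281]
tool_rot: [-90.0, -0.0, -178.3]
force: [0.3, -0.4, 0.5]
grip_width: 0.0358
```

```bash
python3 -m pendant '[0,0,0.5,0,0,0,30, 0,0,0.8,0,0,0,30, 0,0,0.9,0,0,0,30, 0,0,0.8,0,0,0,30, 0,0,0,0,0,0,30]'; python3 -m pendant '[0.47,-0.84,0,0,0,-0.13,30, 0.47,-0.84,0,0,0,-0.13,30, 0.47,-0.84,0,0,0,-0.13,30, 0.47,-0.84,0,0,0,-0.13,30, 0.47,-0.84,0,0,0,-0.13,30, 0.47,-0.84,0,0,0,-0.13,30, 0.47,-0.84,0,0,0,-0.13,30, 0.47,-0.84,0,0,0,-0.13,30, 0.47,-0.84,0,0,0,-0.13,30, 0.46,-0.87,0,0,0,-0.15,30]';python3 -m pendant '[0,0,0,0,0,0,30, 0,0,0,0,0,0,30, 0,0,0,0,0,0,30]'
python3 - <<'E'
from h import *
print(env.get_obs()["tool_pos"])
c=env.read_camera("side");crop(c["image"],200,150,130,120,5,"pics/d9.png")
c=env.read_camera("scene");crop(c["image"],230,180,130,120,5,"pics/s9.png")
E
```

```text
time_s: 14.22
tool_pos: [0.467, 0.3279, 0.1521]
tool_rot: [-90.2, 0.3, -178.3]
force: [-0.0, -0.3, -1.8]
grip_width: 0.036
time_s: 15.48
tool_pos: [0.6539, -0.0129, 0.1479]
tool_rot: [-90.0, -0.0, 168.4]
force: [1.2, 0.3, -0.6]
grip_width: 0.036
time_s: 15.85
tool_pos: [0.6528, -0.0094, 0.1482]
tool_rot: [-90.0, -0.0, 168.6]
force: [-0.1, 1.0, -1.3]
grip_width: 0.0359
[ 0.65275265 -0.0093824   0.14815422]
```

View pics/d9.png

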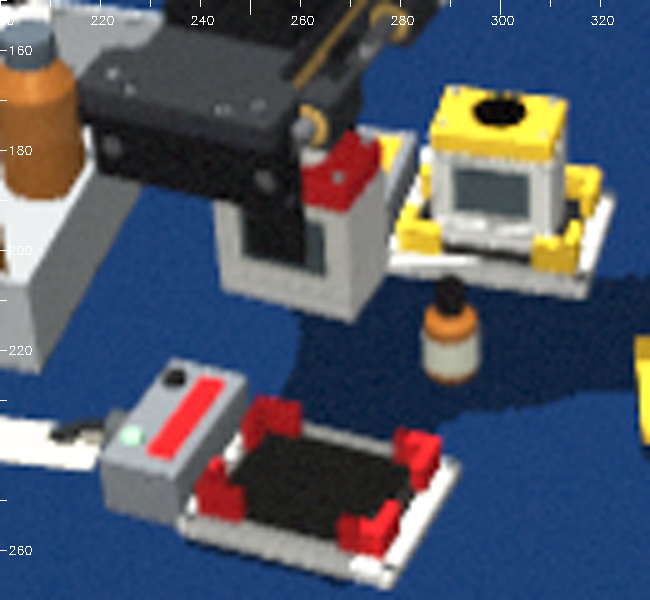

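View pics/s9.png

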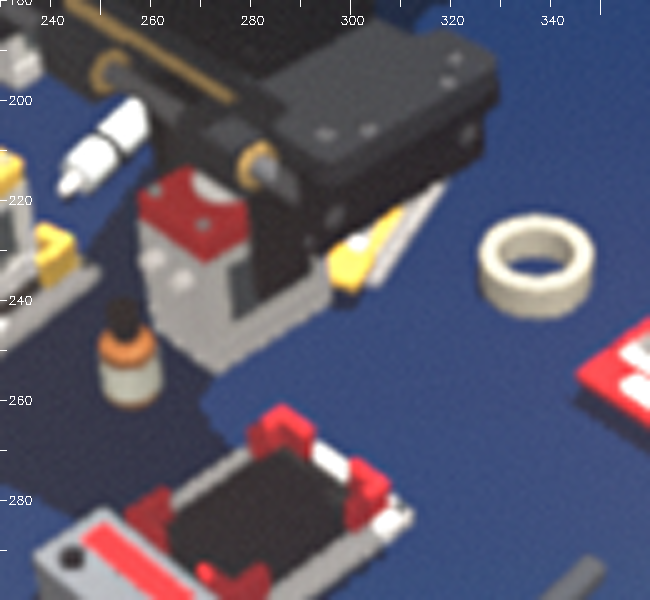

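```bash
python3 -m pendant '[0,-0.04,-0.5,0,0,0,30, 0,0,-0.7,0,0,0,30, 0,0,-0.7,0,0,0,30, 0,0,-0.5,0,0,0,30, 0,0,-0.2,0,0,0,30, 0,0,0,0,0,0,30, 0,0,0,0,0,0,30]'
python3 - <<'E'
from h import *
print(env.get_obs()["tool_pos"])
c=env.read_camera("side");crop(c["image"],200,190,120,90,6,"pics/d10.png")
c=env.read_camera("scene");crop(c["image"],230,220,120,100,6,"pics/s10.png")
E
```

```text
time_s: 16.82
tool_pos: [0.654, -0.0125, 0.0453]
tool_rot: [-90.0, 0.1, 168.5]
force: [-0.2, -0.8, -0.8]
grip_width: 0.0354
[ 0.65396411 -0.0124617   0.0453495 ]
```

View pics/d10.png

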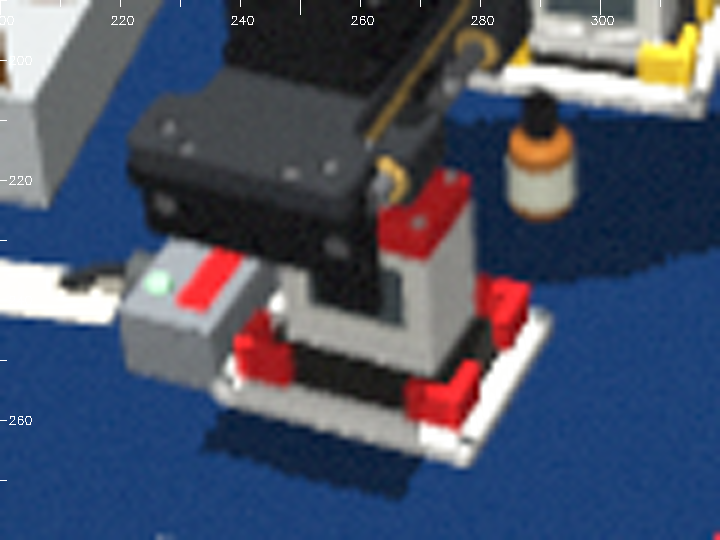

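View pics/s10.png

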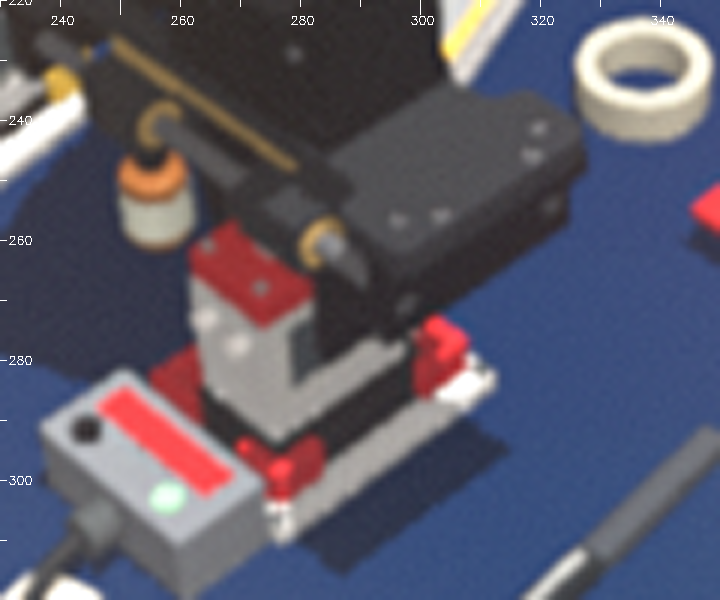

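Well inside the four guides in both views. Lowering the last 7 mm.

```bash
python3 -m pendant '[0,0,-0.06,0,0,0,30, 0,0,-0.06,0,0,0,30, 0,0,0,0,0,0,30, 0,0,0,0,0,0,30]';python3 -m pendant '[0,0,-0.03,0,0,0,30, 0,0,0,0,0,0,30, 0,0,0,0,0,0,30]';python3 -m pendant '[0,0,-0.02,0,0,0,30, 0,0,0,0,0,0,30, 0,0,0,0,0,0,30]'
```

```text
time_s: 17.42
tool_pos: [0.653, -0.0126, 0.0393]
tool_rot: [-90.0, -0.0, 168.5]
force: [-1.1, 0.7, -0.2]
grip_width: 0.0357
time_s: 17.8
tool_pos: [0.653, -0.0126, 0.0382]
tool_rot: [-90.0, -0.0, 168.5]
force: [-0.2, 0.2, -1.5]
grip_width: 0.0356
time_s: 18.18
tool_pos: [0.6531, -0.0126, 0.0381]
tool_rot: [-90.0, 0.0, 168.5]
force: [-2.7, -0.3, 5.6]
grip_width: 0.0358
```

```bash
python3 -m pendant '[0,0,0,0,0,0,50, 0,0,0,0,0,0,87, 0,0,0,0,0,0,87, 0,0,0,0,0,0,87, 0,0,0,0,0,0,87, 0,0,0.5,0,0,0,87, 0,0,0.9,0,0,0,87, 0,0,0.9,0,0,0,87, 0,0,0.9,0,0,0,87, 0,0,0,0,0,0,87]'; python3 -m pendant '[-0.15,-0.68,0,0,0,0.14,87, -0.15,-0.68,0,0,0,0.14,87, -0.15,-0.68,0,0,0,0.14,87, -0.15,-0.68,0,0,0,0.14,87, -0.15,-0.68,0,0,0,0.14,87, -0.15,-0.68,0,0,0,0.14,87, -0.15,-0.68,0,0,0,0.16,87, 0,0,0,0,0,0,87, 0,0,0,0,0,0,87, 0,0,0,0,0,0,87]'
python3 - <<'E'
from h import *
print(env.get_obs()["tool_pos"])
c=env.read_camera("wrist");cv2.imwrite("pics/w11.png",c["image"][:,:,::-1])
c=env.read_camera("side");crop(c["image"],190,140,150,130,5,"pics/d11.png")
E
```

```text
time_s: 19.42
tool_pos: [0.6557, -0.012, 0.171]
tool_rot: [-90.1, 0.5, 168.5]
force: [-0.8, -0.1, 0.1]
grip_width: 0.0865
time_s: 20.68
tool_pos: [0.6115, -0.2009, 0.1655]
tool_rot: [-90.0, 0.0, 178.6]
force: [0.0, 0.4, 0.3]
grip_width: 0.0868
[ 0.61148236 -0.20091103  0.16547435]
```

View pics/w11.png

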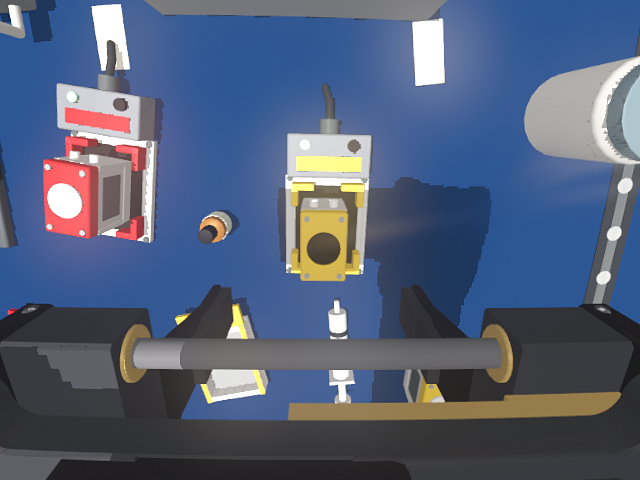

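View pics/d11.png

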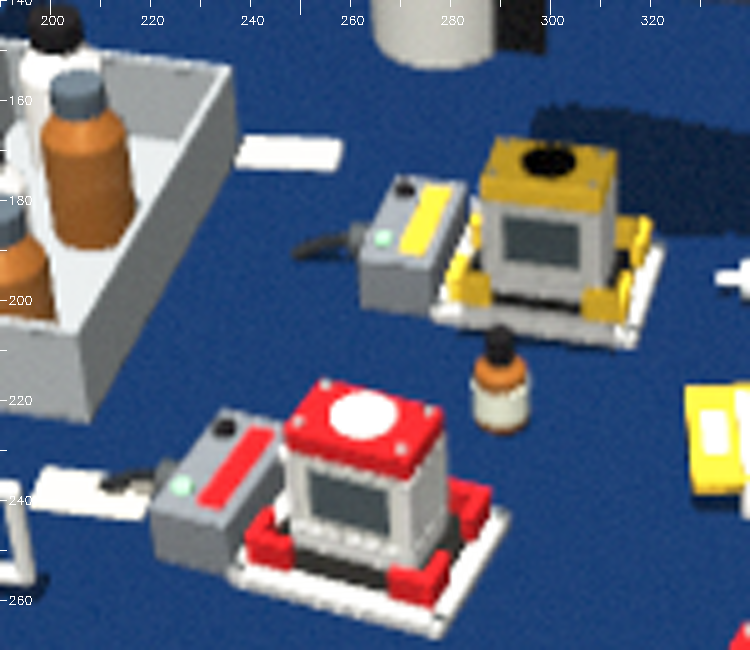

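Fresh red stands upright in the red dock. Yellow disc at (323.5,248) is a few mm right of the finger midline (317); computing.

Run:
```python
from h import *
c=env.read_camera("wrist");crop(c["image"],270,160,120,130,5,"pics/w11a.png")
o=env.get_obs();print(o["tool_pos"],px2w(c,323.5,248,.075))
# pixel of the finger axis at grasp
print(w2px(c,o["tool_pos"]+[0,0,.019]))
```

```text
[ 0.61134998 -0.20178054  0.16546838] [ 0.61139738 -0.20801156  0.075     ]
[314.68289055 323.91914751]
```

View pics/w11a.png

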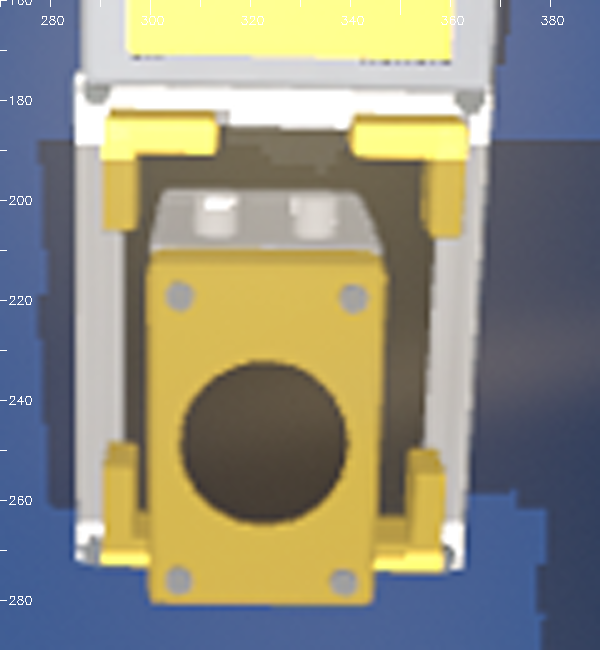

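```bash
python3 -m pendant '[0,-0.1,-0.4,0,0,0,87, 0,0,-0.8,0,0,0,87, 0,0,-0.8,0,0,0,87, 0,0,-0.8,0,0,0,87, 0,0,-0.4,0,0,0,87, 0,0,0,0,0,0,87, 0,0,0,0,0,0,87]' 30; python3 -m pendant '[0,0,0,0,0,0,30, 0,0,0,0,0,0,30, 0,0,0,0,0,0,30, 0,0,0,0,0,0,30, 0,0,0,0,0,0,30, 0,0,0,0,0,0,30, 0,0,0,0,0,0,30]'
```

```text
time_s: 21.7
tool_pos: [0.612, -0.2072, 0.0386]
tool_rot: [-90.0, 0.1, 178.5]
force: [-0.7, 0.4, 0.4]
grip_width: 0.0871
time_s: 22.58
tool_pos: [0.611, -0.2069, 0.0373]
tool_rot: [-90.0, -0.0, 178.5]
force: [-0.8, 0.1, 0.7]
grip_width: 0.0358
```

```bash
python3 -m pendant '[0,0,0.4,0,0,0,30, 0,0,0.8,0,0,0,30, 0,0,0.8,0,0,0,30, 0,0,0.7,0,0,0,30, 0,0,0,0,0,0,30]'; python3 -m pendant '[-0.6,0.43,0,0,0,0.18,30, -0.6,0.43,0,0,0,0.18,30, -0.6,0.43,0,0,0,0.18,30, -0.6,0.43,0,0,0,0.18,30, -0.6,0.43,0,0,0,0.18,30, -0.62,0.45,0,0,0,0.2,30, 0,0,0,0,0,0,30, 0,0,0,0,0,0,30, 0,0,0,0,0,0,30]'
python3 - <<'E'
from h import *
print(env.get_obs()["tool_pos"])
c=env.read_camera("side");crop(c["image"],280,140,150,120,5,"pics/d12.png")
c=env.read_camera("scene");crop(c["image"],240,130,130,120,5,"pics/s12.png")
E
```

```text
time_s: 23.2
tool_pos: [0.613, -0.2073, 0.1489]
tool_rot: [-89.9, 0.3, 178.5]
force: [-0.5, -0.1, -1.9]
grip_width: 0.0359
time_s: 24.32
tool_pos: [0.4667, -0.1035, 0.1452]
tool_rot: [-90.0, 0.0, -170.6]
force: [-0.0, 0.4, -1.9]
grip_width: 0.0359
[ 0.4666761  -0.10347765  0.14515072]
```

View pics/d12.png

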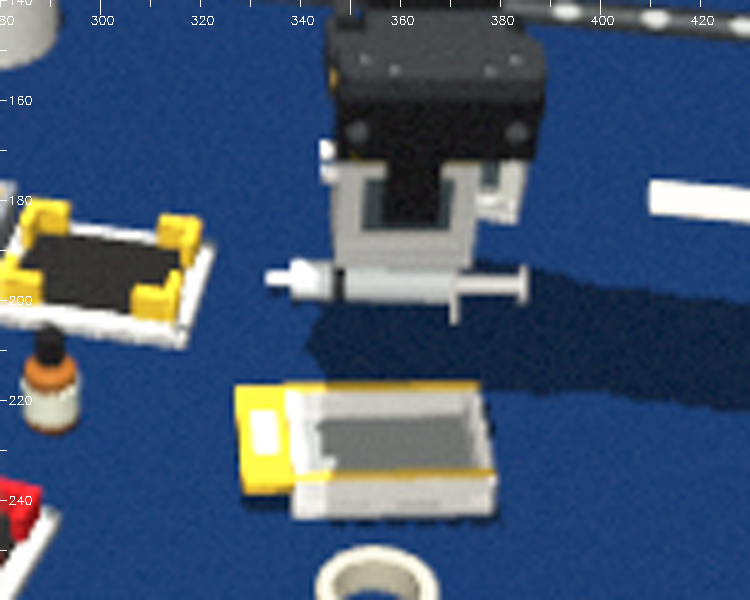

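View pics/s12.png

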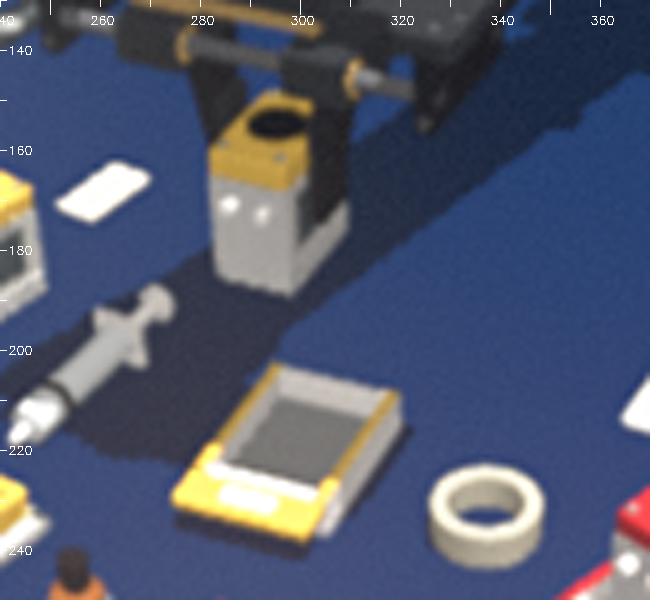

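```bash
python3 -m pendant '[-0.02,0.03,-0.4,0,0,0,30, 0,0,-0.7,0,0,0,30, 0,0,-0.7,0,0,0,30, 0,0,-0.5,0,0,0,30, 0,0,-0.25,0,0,0,30, 0,0,0,0,0,0,30, 0,0,0,0,0,0,30]'
python3 - <<'E'
from h import *
print(env.get_obs()["tool_pos"])
c=env.read_camera("side");crop(c["image"],300,170,110,90,6,"pics/d13.png")
c=env.read_camera("scene");crop(c["image"],250,160,110,90,6,"pics/s13.png")
E
```

```text
time_s: 25.3
tool_pos: [0.4661, -0.1019, 0.044]
tool_rot: [-90.0, 0.1, -170.5]
force: [-0.2, -0.1, -1.9]
grip_width: 0.036
[ 0.46609603 -0.10187642  0.04398817]
```

View pics/d13.png

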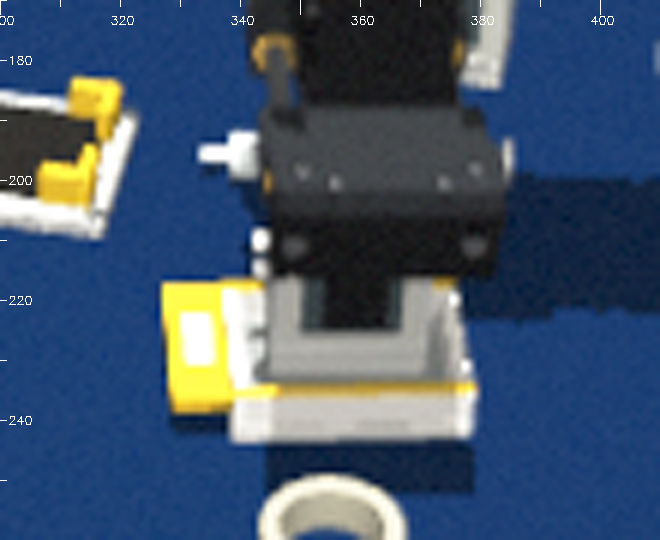

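View pics/s13.png

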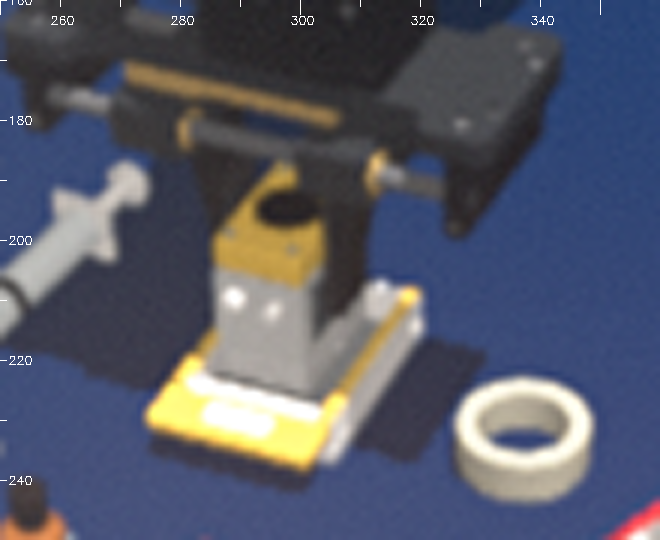

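Cassette is inside the walls but sits close to the flange end; shifting 3 mm to −x before final lowering.

```bash
python3 -m pendant '[-0.08,-0.01,0,0,0,0,30, 0,0,0,0,0,0,30, 0,0,-0.08,0,0,0,30, 0,0,-0.08,0,0,0,30, 0,0,0,0,0,0,30, 0,0,0,0,0,0,30]';python3 -m pendant '[0,0,-0.03,0,0,0,30, 0,0,-0.03,0,0,0,30, 0,0,0,0,0,0,30, 0,0,0,0,0,0,30]';python3 -m pendant '[0,0,-0.02,0,0,0,30, 0,0,0,0,0,0,30, 0,0,0,0,0,0,30]'
```

```text
time_s: 26.15
tool_pos: [0.4622, -0.1021, 0.0369]
tool_rot: [-90.0, -0.0, -170.5]
force: [-0.1, 0.2, -1.3]
grip_width: 0.036
time_s: 26.65
tool_pos: [0.4622, -0.1022, 0.0346]
tool_rot: [-90.0, -0.0, -170.5]
force: [0.5, -0.3, -1.8]
grip_width: 0.0355
time_s: 27.02
tool_pos: [0.4622, -0.1022, 0.0338]
tool_rot: [-90.0, -0.0, -170.5]
force: [-0.6, 0.3, -1.1]
grip_width: 0.0357
```

```bash
python3 -m pendant '[0,0,-0.02,0,0,0,30, 0,0,0,0,0,0,30, 0,0,0,0,0,0,30]'; python3 -m pendant '[0,0,-0.01,0,0,0,30, 0,0,0,0,0,0,30, 0,0,0,0,0,0,30]'
```

```text
time_s: 27.4
tool_pos: [0.4624, -0.1022, 0.0333]
tool_rot: [-90.0, 0.0, -170.5]
force: [-1.5, 1.1, 2.9]
grip_width: 0.0359
time_s: 27.78
tool_pos: [0.4624, -0.1022, 0.0332]
tool_rot: [-90.0, -0.0, -170.5]
force: [-2.9, 0.4, 6.5]
grip_width: 0.0359
```

```bash
python3 -m pendant '[0,0,0,0,0,0,50, 0,0,0,0,0,0,87, 0,0,0,0,0,0,87, 0,0,0,0,0,0,87, 0,0,0,0,0,0,87, 0,0,0.5,0,0,0,87, 0,0,0.9,0,0,0,87, 0,0,0.9,0,0,0,87, 0,0,1,0,0,0,87, 0,0,0,0,0,0,87]'; python3 -m pendant '[-0.05,-0.75,0,0,0,-0.2,87, -0.05,-0.75,0,0,0,-0.2,87, -0.05,-0.75,0,0,0,-0.2,87, -0.05,-0.75,0,0,0,-0.2,87, -0.05,-0.75,0,0,0,-0.2,87, -0.05,-0.75,0,0,0,-0.2,87, -0.09,-0.73,0,0,0,-0.2,87, 0,0,0,0,0,0,87, 0,0,0,0,0,0,87, 0,0,0,0,0,0,87]'
python3 - <<'E'
from h import *
print(env.get_obs()["tool_pos"],env.get_obs()["qpos"])
c=env.read_camera("wrist");cv2.imwrite("pics/w14.png",c["image"][:,:,::-1])
c=env.read_camera("side");cv2.imwrite("pics/side14.png",c["image"][:,:,::-1]);crop(c["image"],250,160,80,60,8,"pics/d14.png")
c=env.read_camera("scene");crop(c["image"],170,190,160,110,5,"pics/s14.png")
E
```

```text
time_s: 29.02
tool_pos: [0.4646, -0.1027, 0.1678]
tool_rot: [-89.8, 0.3, -170.5]
force: [0.0, 0.4, -0.2]
grip_width: 0.087
time_s: 30.28
tool_pos: [0.4471, -0.3103, 0.1647]
tool_rot: [-90.0, 0.0, 175.6]
force: [-0.1, -0.3, 0.4]
grip_width: 0.0869
[ 0.44711887 -0.31034051  0.16466284] [ 54.57829772   9.1340589  -24.72552429 101.95440221   4.04374511
  69.78347492 -65.69251277]
```

View pics/w14.png

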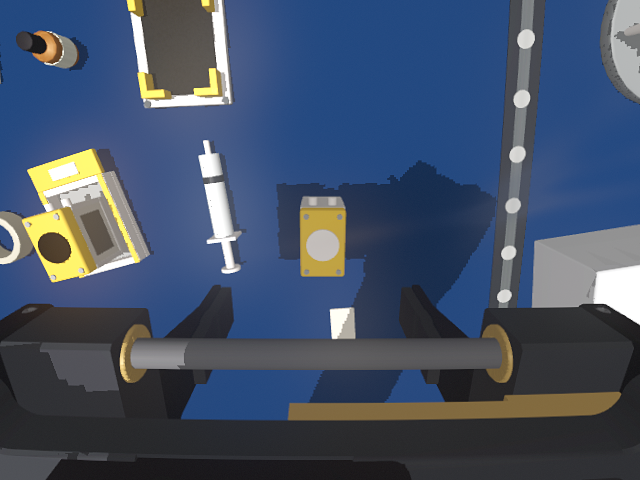

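View pics/side14.png

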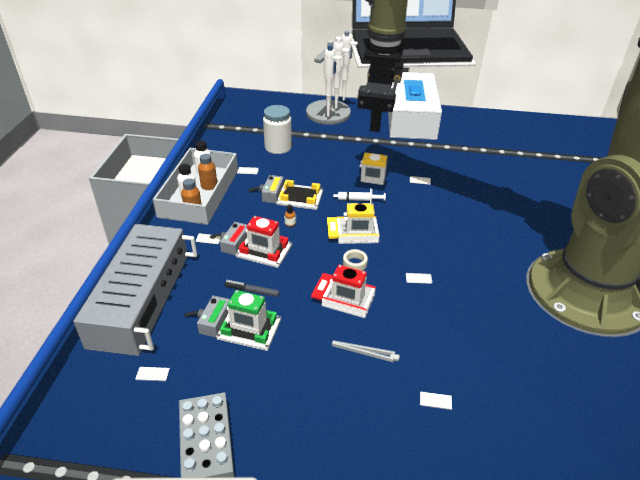

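View pics/d14.png

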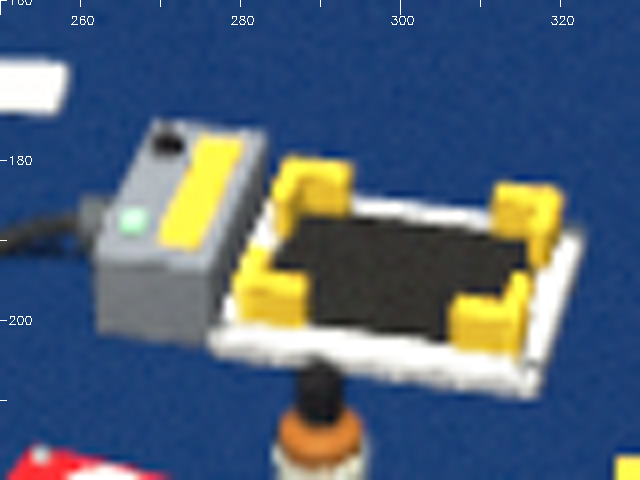

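View pics/s14.png

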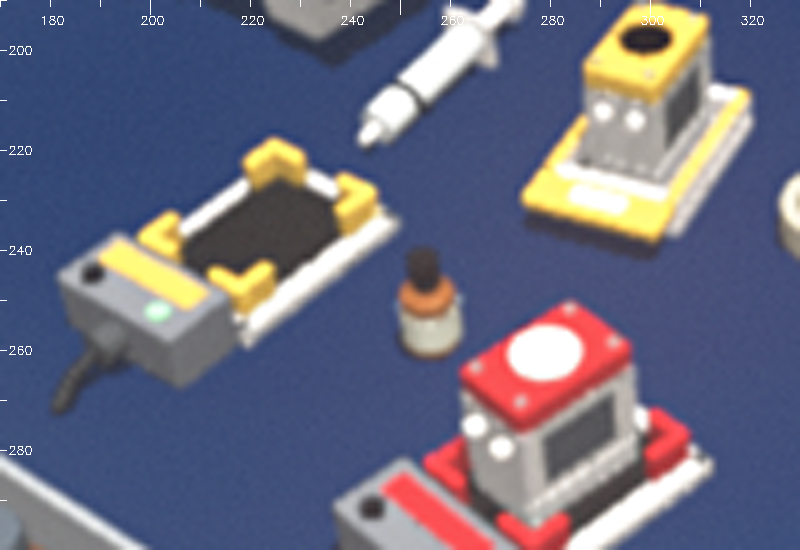

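Run:
```python
from fit import *
P=T(170,190,5,[(241,292),(140,236),(272,138),(379,188)]);Q=T(250,160,8,[(237,280),(285,158),(562,187),(522,325)])
for n,X in(("scene",P),("side",Q)):
    w=[px2w(cs[n],*q,.024)[:2] for q in X];print(n,np.round(w,4).tolist(),np.mean(w,0))
    print([np.degrees(np.arctan2(*(w[a]-w[b])[::-1])).round(1) for a,b in((0,3),(1,2))])
c=env.read_camera("wrist");print(env.get_obs()["tool_pos"],"fresh",px2w(c,322.5,245,.065))
print([px2w(c,u,v,.063)[:2].round(4) for u,v in((306,217),(340,216.5),(338,272),(307,272))])
```

```text
scene [[0.6549, -0.1784], [0.6519, -0.2409], [0.569, -0.2395], [0.57, -0.1743]] [ 0.61143729 -0.20829091]
[np.float64(-2.7), np.float64(-1.0)]
side [[0.653, -0.1785], [0.651, -0.2413], [0.5673, -0.2401], [0.5688, -0.1706]] [ 0.60999588 -0.20764272]
[np.float64(-5.4), np.float64(-0.8)]
[ 0.44678009 -0.31106945  0.16470133] fresh [ 0.44591545 -0.31698298  0.065     ]
[array([ 0.4689, -0.306 ]), array([ 0.4672, -0.3321]), array([ 0.4213, -0.3278]), array([ 0.4233, -0.3028])]
```

```bash
python3 -m pendant '[0,-0.07,-0.5,0,0,0,87, 0,0,-0.9,0,0,0,87, 0,0,-0.9,0,0,0,87, 0,0,-0.74,0,0,0,87, 0,0,-0.4,0,0,0,87, 0,0,0,0,0,0,87, 0,0,0,0,0,0,87]' 30; python3 -m pendant '[0,0,0,0,0,0,30, 0,0,0,0,0,0,30, 0,0,0,0,0,0,30, 0,0,0,0,0,0,30, 0,0,0,0,0,0,30, 0,0,0,0,0,0,30, 0,0,0,0,0,0,30]'
```

```text
time_s: 31.45
tool_pos: [0.4476, -0.3147, 0.0282]
tool_rot: [-89.9, 0.1, 175.5]
force: [1.1, 0.4, 0.3]
grip_width: 0.0869
time_s: 32.33
tool_pos: [0.4466, -0.3143, 0.027]
tool_rot: [-90.0, -0.0, 175.5]
force: [0.2, -0.9, 0.2]
grip_width: 0.0358
```

```bash
python3 -m pendant '[0,0,0.5,0,0,0,30, 0,0,0.8,0,0,0,30, 0,0,0.9,0,0,0,30, 0,0,0.8,0,0,0,30, 0,0,0,0,0,0,30]'; python3 -m pendant '[0.68,0.44,0,0,0,0.02,30, 0.68,0.44,0,0,0,0.02,30, 0.68,0.44,0,0,0,0.02,30, 0.68,0.44,0,0,0,0.03,30, 0.68,0.44,0,0,0,0.03,30, 0.7,0.43,0,0,0,0.03,30, 0,0,0,0,0,0,30, 0,0,0,0,0,0,30, 0,0,0,0,0,0,30]'; python3 -m pendant '[0,0,-0.4,0,0,0,30, 0,0,-0.7,0,0,0,30, 0,0,-0.7,0,0,0,30, 0,0,-0.5,0,0,0,30, 0,0,-0.2,0,0,0,30, 0,0,0,0,0,0,30, 0,0,0,0,0,0,30]'
python3 - <<'E'
from h import *
print(env.get_obs()["tool_pos"])
c=env.read_camera("side");crop(c["image"],240,140,110,80,6,"pics/d15.png")
c=env.read_camera("scene");crop(c["image"],170,180,110,90,6,"pics/s15.png")
E
```

```text
time_s: 32.95
tool_pos: [0.4482, -0.3151, 0.1495]
tool_rot: [-89.8, 0.2, 175.5]
force: [-0.5, -0.4, -1.9]
grip_width: 0.0358
time_s: 34.08
tool_pos: [0.6095, -0.2103, 0.1463]
tool_rot: [-90.0, -0.1, 176.9]
force: [-0.6, -0.4, -1.2]
grip_width: 0.0358
time_s: 34.95
tool_pos: [0.6115, -0.2092, 0.0482]
tool_rot: [-90.0, 0.1, 177.0]
force: [0.1, 0.2, -1.5]
grip_width: 0.0354
[ 0.61154076 -0.20919245  0.04815115]
```

View pics/d15.png

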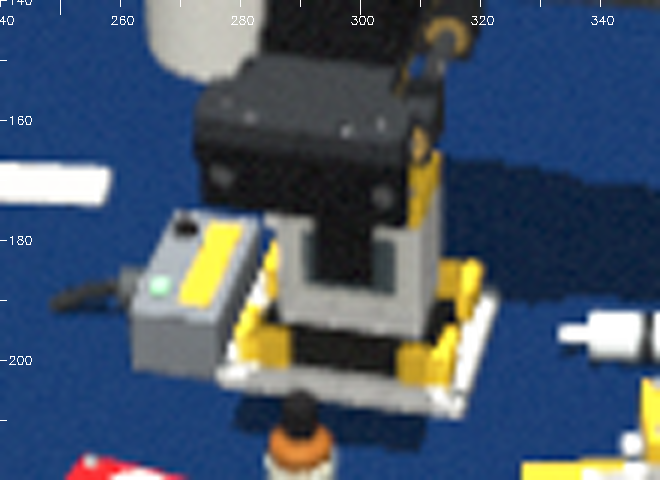

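View pics/s15.png

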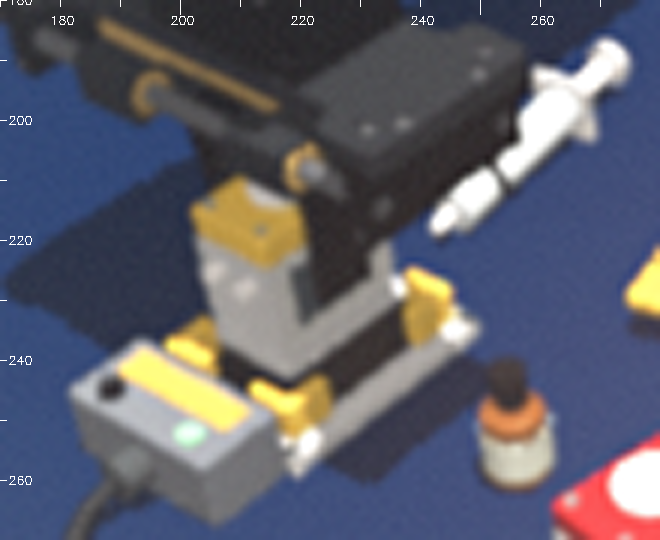

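Centred within the guides in both views; final lowering.

```bash
python3 -m pendant '[0,0,-0.1,0,0,0,30, 0,0,-0.08,0,0,0,30, 0,0,0,0,0,0,30, 0,0,0,0,0,0,30]';python3 -m pendant '[0,0,-0.03,0,0,0,30, 0,0,0,0,0,0,30, 0,0,0,0,0,0,30]';python3 -m pendant '[0,0,-0.03,0,0,0,30, 0,0,0,0,0,0,30, 0,0,0,0,0,0,30]'
```

```text
time_s: 35.55
tool_pos: [0.6106, -0.209, 0.0397]
tool_rot: [-90.0, -0.0, 177.0]
force: [-0.2, 0.6, -0.6]
grip_width: 0.0357
time_s: 35.92
tool_pos: [0.6107, -0.209, 0.0386]
tool_rot: [-90.0, 0.0, 177.0]
force: [-0.5, 0.5, -1.9]
grip_width: 0.0359
time_s: 36.3
tool_pos: [0.6106, -0.2089, 0.0374]
tool_rot: [-90.0, -0.0, 177.0]
force: [-0.6, 0.9, -1.8]
grip_width: 0.0362
```

```bash
python3 -m pendant '[0,0,-0.02,0,0,0,30, 0,0,0,0,0,0,30, 0,0,0,0,0,0,30]'
```

```text
time_s: 36.67
tool_pos: [0.6108, -0.209, 0.037]
tool_rot: [-90.0, 0.0, 177.0]
force: [-0.6, 0.5, 2.7]
grip_width: 0.0354
```

Contact; release, rise, back off to the clear space over the middle.

```bash
python3 -m pendant '[0,0,0,0,0,0,50, 0,0,0,0,0,0,87, 0,0,0,0,0,0,87, 0,0,0,0,0,0,87, 0,0,0,0,0,0,87, 0,0,0.5,0,0,0,87, 0,0,0.9,0,0,0,87, 0,0,0.9,0,0,0,87, 0,0,1,0,0,0,87, 0,0,1,0,0,0,87]'; python3 -m pendant '[-0.4,-0.8,0,0,0,0,87, -0.4,-0.8,0,0,0,0,87, -0.4,-0.8,0,0,0,0,87, -0.4,-0.8,0,0,0,0,87, -0.4,-0.8,0,0,0,0,87, 0,0,0,0,0,0,87, 0,0,0,0,0,0,87]'
python3 - <<'E'
from h import *
print(env.get_obs()["tool_pos"],env.get_obs()["force"])
c=env.read_camera("side");crop(c["image"],190,140,200,150,4,"pics/side16.png")
c=env.read_camera("scene");crop(c["image"],170,150,200,150,4,"pics/scene16.png")
crop(c["image"],270,180,200,150,4,"pics/scene16b.png")
E
```

```text
time_s: 37.92
tool_pos: [0.6109, -0.2088, 0.2117]
tool_rot: [-90.0, 0.1, 177.0]
force: [0.9, -0.7, 0.5]
grip_width: 0.0871
time_s: 38.8
tool_pos: [0.5314, -0.3681, 0.2097]
tool_rot: [-90.0, 0.1, 177.0]
force: [0.6, 0.4, -0.2]
grip_width: 0.0873
[ 0.53138622 -0.36806969  0.20973877] [ 0.6023226   0.41593096 -0.20399783]
```

View pics/side16.png

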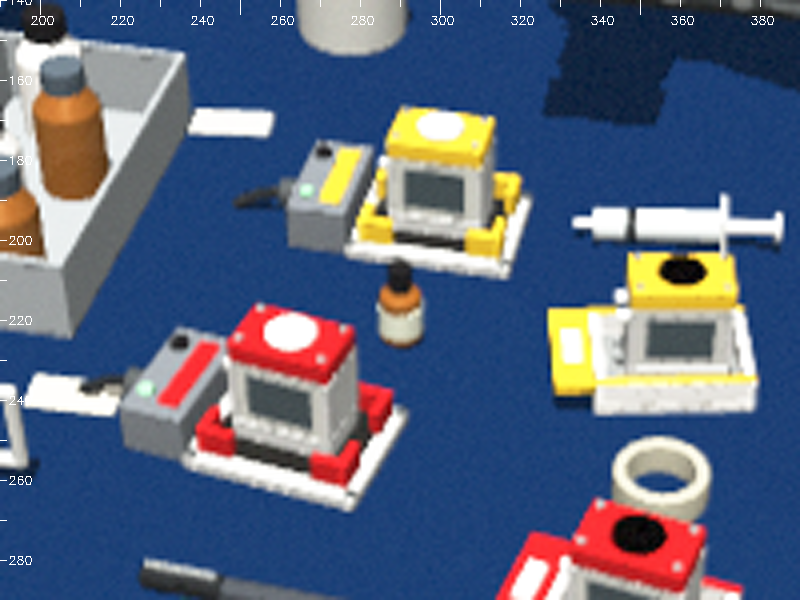

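View pics/scene16.png

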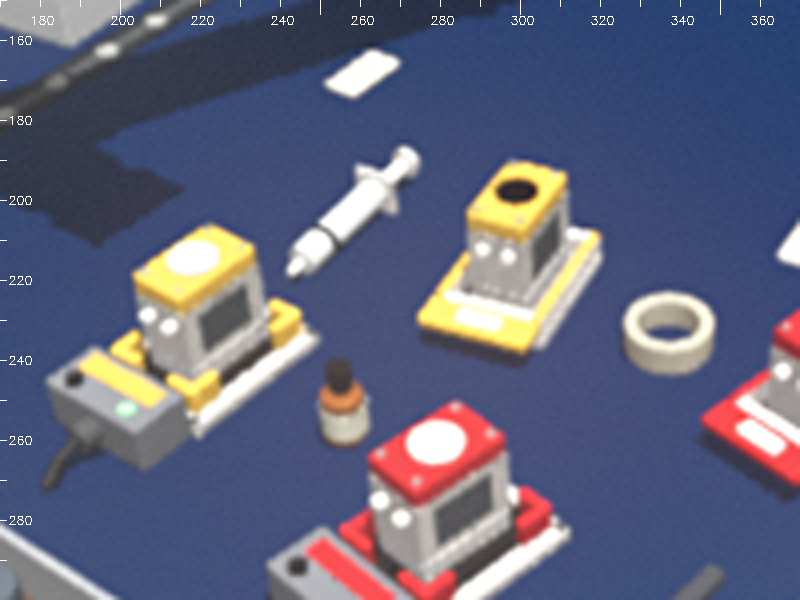

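View pics/scene16b.png

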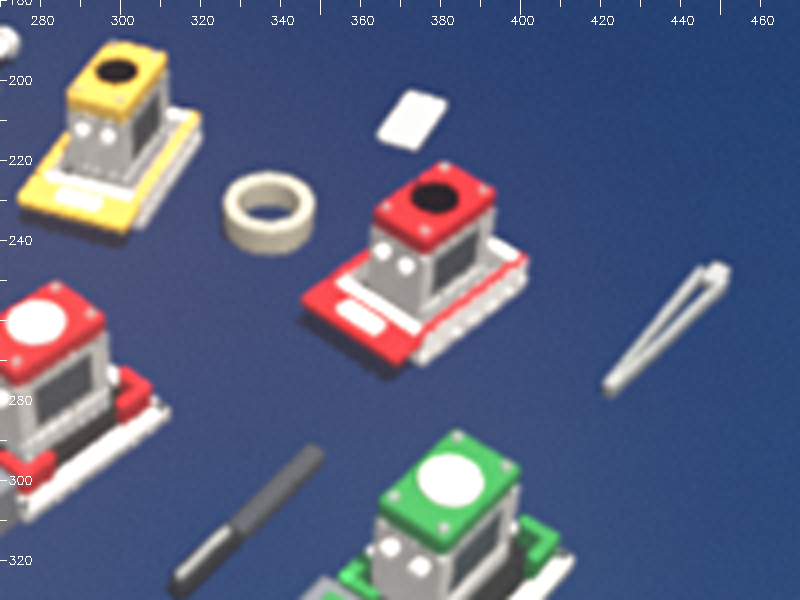

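All four cassettes stand upright in the right places: white discs at (217,214) and (279,260) in the docks, black discs at (299,197) and (379,229) in the trays. Green is untouched at (382,300), and the gripper is clear.

Run:
```python
from cell import env
print(env.sign_off()); print(env.get_obs()["time_s"])
```

```text
the job is handed in; nothing more can be done
None
the job is handed in; nothing more can be done
```

The job is done and handed in at about 39 s of robot time, well inside the 128 s limit. Both used cassettes are in the return trays of their own colour, and both fresh cassettes are in the emptied docks. I did red first, then yellow. Each cassette was lowered until the wrist felt contact (about 3–6 N) and only then released.

- **Last check:** the final scene and side pictures show all four cassettes upright inside their nests or trays. The green one was left in its dock and the loose items looked undisturbed. The gripper was open and clear, with about zero force on it. I judged the seating from the pictures and the contact forces and did not measure the cassette heights again at the end.
- **Disagreements:** the wrist camera's positions differed from the scene and side cameras' by 2–5 mm, so I went mostly by the fixed cameras or took a value in between. The used yellow cassette was a few millimetres too close to one end of its tray, so I shifted it 3 mm before setting it down. No check failed.

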